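# Set up the smear bench: specimens racked, staining set on its tray

## Task

Get this bench ready for staining smears: stand the two specimen jars in the rack, one in each well, and set out the staining set on the steel tray the way its liner is drawn, each thing centred on the outline of its own shape (dropper bottle on the circle, square staining jar on the square, slide mailer lying on the oblong) and lined up with it. Keep the jars and the bottle upright, set everything down rather than dropping it, and don't disturb the spare eyepiece.

Things in the scene. Friction and masses are not known exactly. Their poses are not given: they have to be found in the camera images.
- jar_a_mid (a point): Round screw-cap specimen jar: clear body 44 mm across with amber contents and a paper label, white ribbed cap of the same width, 14 mm tall, 62 mm high in all, about 80 g, standing upright loose on the bench. This point: its centre, 31 mm above its underside; z up. The two jars are alike and either may stand in either well.
- jar_b_mid (a point): Round screw-cap specimen jar: clear body 44 mm across with amber contents and a paper label, white ribbed cap of the same width, 14 mm tall, 62 mm high in all, about 80 g, standing upright loose on the bench. This point: its centre, 31 mm above its underside; z up. The two jars are alike and either may stand in either well.
- bottle_mid (a point): Small round amber-glass dropper bottle: body 32 mm across up to 50 mm height, then a shoulder, a black collar 22 mm across and a thin dark rubber teat; 84 mm high in all, about 80 g, standing upright loose on the bench. This point: on its axis, half-way up, 42 mm above its underside; z up.
- stainjar_mid (a point): Square glass staining jar: glass body 46 x 46 mm on a 54 x 54 x 6 mm foot, closed by a square grey lid 44 x 44 mm and 12 mm thick (from 68 to 80 mm height) with a lighter panel on top; 80 mm high in all, about 200 g, standing upright loose on the bench. This point: its centre, 40 mm above its underside; x and y are square to its sides, z up.
- mailer_mid (a point): Slide mailer: an oblong white plastic box 84 x 32 mm and 22 mm high with a grey lid seam and a paper label on top, about 50 g, lying loose on the bench. This point: its centre, 11 mm above its underside; x along its long side, y across, z up.
- outline_circle: Drawn black circle, 42 mm across: the spot for the dropper bottle. Drawn flat on the paper liner (3 mm above the bench) of a fixed steel tray 130 x 300 mm with an 8 mm high rim; the three outlines stand in a row along the tray, 95 mm apart, in changing order, each up to 10 mm off the row. Origin: its centre, on the liner; z up.
- outline_square: Drawn black square, 64 x 64 mm: the spot for the square staining jar. Drawn flat on the paper liner (3 mm above the bench) of a fixed steel tray 130 x 300 mm with an 8 mm high rim; the three outlines stand in a row along the tray, 95 mm apart, in changing order, each up to 10 mm off the row. Origin: its centre, on the liner; x and y along its sides, z up.
- outline_oblong: Drawn black oblong, 94 x 42 mm: the spot for the slide mailer. Drawn flat on the paper liner (3 mm above the bench) of a fixed steel tray 130 x 300 mm with an 8 mm high rim; the three outlines stand in a row along the tray, 95 mm apart, in changing order, each up to 10 mm off the row. Origin: its centre, on the liner; x along its long side (which runs across the tray), z up.
- rack: Specimen rack, fixed: a white plastic block 100 x 190 mm and 18 mm high with two round wells 64 mm across and 10 mm deep (well floor 8 mm above the bench). Origin: centre of its underside on the bench; y along its long side, z up; the wells are centred at y = +50 mm and y = -50 mm, x = 0.
- eyepiece_mid (a point): A spare microscope eyepiece standing loose on the bench, black, 34 mm across at the top on a steel tube 23 mm across, 48 mm high, not to be disturbed. This point: its centre, 24 mm above the bench.
Not all that is in view belongs to the job. What is shaped like the part that bears bottle_mid but green is not meant.

How it is judged:
By the outcome, as a careful person would: the job done as asked, in the order asked, and still so for the second after the job is handed in, with the robot touching nothing.
It also fails if it takes over 128 s, if anything falls off the work surface, if the arm or the gripper's body presses on something with over 40 N, if the wrist force passes 120 N, or if a joint passes its speed limit or range.

## Robot

A 7-joint arm with a two-finger parallel gripper is mounted at the origin on the work surface. World frame = base frame: x ahead of the robot, y to its left, z up, the work surface at z = 0. Lengths are in m, angles in rad, forces in N, time in s.
With the tool pointing down it reaches from about 0.4 to 0.85 m from the base axis. Payload 10.4 kg.
Tool frame: the origin (TCP) lies midway between the tips of the shut fingers; the grasp point (between the pads) lies 19 mm behind it (manip.pinch_z is the distance from the TCP to the grasp point, in m); y points along the fingers, x is the direction in which the jaws open and shut, and the axes are right-handed (so a half turn about y gives the same grasp; the last joint's range is limited). The gripper opens to 85 mm and grips with 20 to 120 N. Pads are 22 mm wide; open, the fingers measure 114 mm over their backs; the gripper's body (76 mm by 85 mm) begins 54 mm behind the grasp point. The pads swing forward as they close: fully open they stand 13 mm farther back than shut.
Start: joints at [1.239, 0.332, -0.065, 1.46, 0.022, 1.35, -0.088], TCP at [0.19, -0.595, 0.231] pointing down, gripper open.
Joint ranges: [-2.6, 2.6], [-0.5, 2.12], [-1.47, 1.34], [0.16, 2.42], [-1.27, 4.41], [0.06, 2.06], [-2.6, 2.6]. Speed limits (rad/s): [2.22, 2.22, 2.79, 2.79, 3.14, 3.14, 3.14].

## Interface

Orientations are given as a unit quaternion [x, y, z, w].
In Python, from workcell import manip gives the robot as it stands.
- The arm moves only by the shell command python3 -m pendant 'ROWS' [OPENING] [FORCE]. ROWS is a JSON object of lists of equal length, an entry for each row: "offset": the shift along the tool's x, y, z scaled (see below), a list of three; "turn": the turn, a rotation vector about the tool's x, y, z scaled (see below), a list of three. A call has 1 to 12 rows; each row is the pose to reach, as a shift and turn from the pose measured when the call began, along the tool's axes at that moment; what a row does not reach only later rows make up. The controller multiplies each number of a shift by 200 mm and each number of a turn by 45 degrees. A row lasts 1/8 s, in which the tool goes at most 62.5 mm and 10.7 degrees, less where a joint would pass 70% of its speed; a pose out of reach is approached as far as the arm can. A call with a number of a shift or a turn outside -1 to 1 is refused whole. A call with a gripper value outside its range is refused whole. OPENING is the opening in per cent of the stroke, from 0 (shut) to 100 (fully open), set as the call begins (- or left out, the last holds). The fingers move at their own pace and stop on an object; FORCE is the grip in N (left out, the last holds). Time passes only in rows, so rows that repeat a pose let the fingers close. It gives the time, the measured TCP pose, the force and the opening at its end, in the units of the state.
- manip.get_obs(): the state, without advancing time (a new reading comes with each control period).
- manip.camera(name): name is "scene" or "top"; returns (picture, depth): 480x640x3 uint8, red, green, blue; 480x640 float32, m along the optical axis (not along the pixel's ray), 0 where there is no reading.
- manip.camera_model(name): a dict with "intrinsics" (3x3 intrinsics, pixels), "k1" (the pictures are not rectified: a ray, as slopes to the right and down, at radius r is drawn at 1 + k1 r^2 times it, then the intrinsics apply), "R" (3x3) and "t" (3): a world point X has camera coordinates R X + t. Camera axes: x right, y down, z forward; pixel columns grow to the right and rows downward; lengths in m; the calibration is good to about 2 mm. A picture is of the moment at which its call begins. camera_model takes no time and is no camera call.
- manip.hand_in(): hands the job in, once; it reports no verdict.
The state is a dict: "clock": time; "joint_pos": joint angles; "joint_velocities": joint speeds; "tau": joint torques, N m; "position": TCP position; "ee_rot": TCP orientation; "ft_force": force on the tool from outside, world axes, zero at the start; "torque": the same for the moment, N m; "grip_width": opening from 0.0 (shut) to 1.0 (fully open).
Only numpy, scipy, OpenCV 4.12 (cv2) and the standard library are available. Lean on these libraries where they do the work, as an engineer would, in place of code of your own. Each camera call takes 0.05 s, during which the arm holds its last target. There are 200 camera calls.

## Working session

There is one attempt and no reset: what is moved stays moved. The work goes in short steps, Python scripts to look and compute and a shell command to move; the robot and the scene stay as the last step left them, time stands still between calls to the robot, and variables do not carry over. Pictures are saved under pics/ and viewed, about 12 in all and at most 16, crops included, and the job is handed in when it is done.

```bash
mkdir -p pics; ls
python3 - <<'E'
from workcell import manip
import cv2,numpy as np
print(manip.get_obs())
for n in("top","scene"):
    p,d=manip.camera(n); cv2.imwrite(f"pics/{n}0.png",p[...,::-1]); np.save(f"{n}_d.npy",d)
    print(n,manip.camera_model(n))
E
```

```text
pics
{'clock': 0.0, 'joint_pos': array([ 1.23942589,  0.33286521, -0.0647119 ,  1.46095422,  0.02161228,
        1.34989937, -0.0885215 ]), 'joint_velocities': array([-0.00128253,  0.00045527, -0.0001634 , -0.00021241,  0.00161659,
        0.0012394 , -0.00047903]), 'tau': array([ 2.91696670e-04, -6.25450516e+01,  4.90960618e-02, -3.91610026e+01,
        1.61564257e-02,  9.85471270e-03,  2.29309768e-05]), 'position': array([ 0.18981113, -0.59508006,  0.23051396]), 'ee_rot': array([-0.57066577,  0.41758615, -0.41673941,  0.57121857]), 'ft_force': array([-0.04967526,  0.08334374, -0.50018521]), 'torque': array([ 0.03861869, -0.04688291,  0.01553073]), 'grip_width': 0.9978354486271374}
top {'intrinsics': array([[459.76599974,   0.        , 322.93514974],
       [  0.        , 459.76599974, 241.31805051],
       [  0.        ,   0.        ,   1.        ]]), 'k1': 0.028810436924328418, 'R': array([[-0.01231683, -0.99991477,  0.00433022],
       [-0.98432006,  0.01136244, -0.17602531],
       [ 0.1759611 , -0.00643039, -0.98437612]]), 't': array([0.04126119, 0.49114121, 0.79803081])}
scene {'intrinsics': array([[433.81867152,   0.        , 313.21246586],
       [  0.        , 433.81867152, 242.79251855],
       [  0.        ,   0.        ,   1.        ]]), 'k1': -0.017530006086632438, 'R': array([[ 0.46891818,  0.88320035, -0.00853691],
       [ 0.50390939, -0.27545402, -0.81865769],
       [-0.72539028,  0.37958165, -0.57421835]]), 't': array([-0.28994167, -0.190584  ,  1.17784154])}
```

View pics/top0.png

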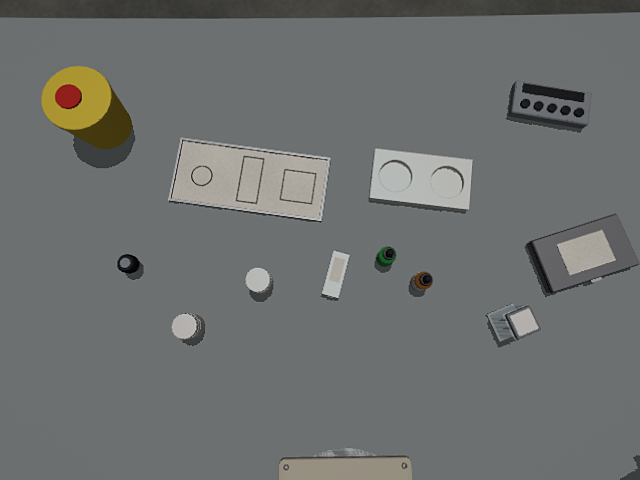

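View pics/scene0.png

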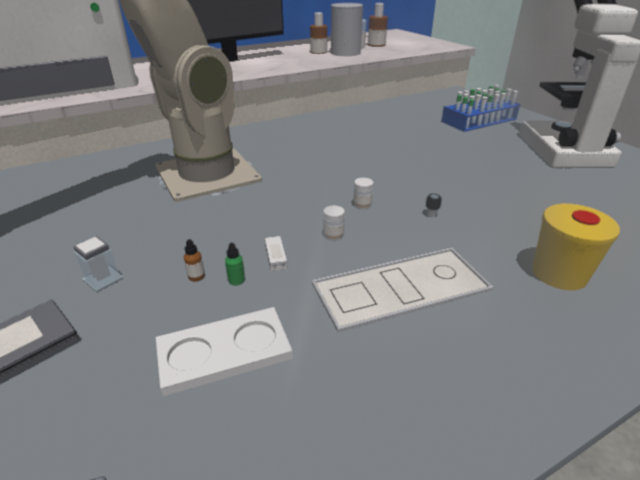

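```bash
cat > h.py <<'E'
from workcell import manip
import cv2,numpy as np
from scipy.spatial.transform import Rotation as Ro
def rays(n,uv):
    m=manip.camera_model(n);K=m["intrinsics"];uv=np.asarray(uv,float).reshape(-1,2)
    d=(uv-K[:2,2])/[K[0,0],K[1,1]];s=d.copy()
    for _ in range(8): s=d/(1+m["k1"]*(s**2).sum(1,keepdims=True))
    return m["R"],m["t"],np.c_[s,np.ones(len(s))]
def plane(n,uv,z):
    R,t,r=rays(n,uv);C=-R.T@t;w=r@R
    return C+w*((z-C[2])/w[:,2])[:,None]
def cloud(n,d):
    v,u=np.mgrid[:480,:640];R,t,r=rays(n,np.c_[u.ravel(),v.ravel()])
    P=(r*d.reshape(-1,1)-t)@R;P[d.ravel()==0]=np.nan
    return P.reshape(480,640,3)
def pix(n,X):
    m=manip.camera_model(n);c=m["R"]@np.asarray(X,float)+m["t"];s=c[:2]/c[2]
    return s*(1+m["k1"]*s@s)*m["intrinsics"][0,0]+m["intrinsics"][:2,2]
E
python3 - <<'E'
from h import *
d=np.load("top_d.npy");P=cloud("top",d);im=cv2.imread("pics/top0.png");g=cv2.cvtColor(im,6)
print("bench z",np.nanmedian(P[220:240,60:600,2]),np.nanstd(P[225:235,330:370,2]))
def win(u,v,r): return slice(v-r,v+r),slice(u-r,u+r)
for nm,u,v,r,z in[("jarA",258,280,22,.062),("jarB",185,326,22,.062),("bottle",424,281,18,.084),("green",387,256,16,.084),("mailer",336,275,30,.022),("stain",520,322,30,.08),("eyep",128,263,18,.048)]:
    s=win(u,v,r);Q=P[s];m=np.nan_to_num(Q[...,2])>z-.006
    vv,uu=np.nonzero(m);uv=np.c_[uu+u-r,vv+v-r];W=plane("top",uv,z)
    R=cv2.minAreaRect((W[:,:2]*1000).astype(np.float32))
    print(nm,len(uv),"zmax",np.nanpercentile(Q[...,2],98).round(4),"mean",W.mean(0).round(4),"depthmean",Q[m].mean(0).round(4),"rect",np.round(R[0],1),np.round(R[1],1),round(R[2],1))
# outlines : dark px inside the tray
t=g[135:225,165:335];b=((t<95)*255).astype(np.uint8)
cs,h=cv2.findContours(b,cv2.RETR_CCOMP,cv2.CHAIN_APPROX_NONE)
for c,hh in zip(cs,h[0]):
    if cv2.contourArea(c)>150:
        c=c.reshape(-1,2)+[165,135];W=plane("top",c,.003);R=cv2.minAreaRect((W[:,:2]*1000).astype(np.float32))
        print("outline",hh[3]>=0,np.round(c.mean(0)),np.round(R[0],1),np.round(R[1],1),round(R[2],1))
# rack
m=np.zeros((480,640),np.uint8);s=(slice(140,220),slice(360,485));m[s]=(np.abs(P[s][...,2]-.018)<.006)*255
vv,uu=np.nonzero(m);W=plane("top",np.c_[uu,vv],.018);print("rack",cv2.minAreaRect((W[:,:2]*1000).astype(np.float32)))
cv2.imwrite("pics/crop.png",cv2.resize(im[130:350,110:560],(800,391)))
E
```

```text
bench z 0.0002730821997592232 0.0014992676751087283
jarA 479 zmax 0.0644 mean [0.4213 0.1523 0.062 ] depthmean [0.4213 0.1523 0.0623] rect [421.4 152.4] [43.  42.8] 26.7
jarB 516 zmax 0.0645 mean [0.3433 0.2763 0.062 ] depthmean [0.3433 0.2761 0.0626] rect [343.7 276.1] [42.7 42.8] 2.2
bottle 46 zmax 0.0819 mean [ 0.418 -0.143  0.084] depthmean [ 0.4181 -0.1433  0.0825] rect [ 417.8 -143. ] [11.3 12.5] 61.0
green 41 zmax 0.0822 mean [ 0.4643 -0.079   0.084 ] depthmean [ 0.4645 -0.0792  0.0825] rect [464.2 -78.6] [10.4 10.7] 87.9
mailer 792 zmax 0.0244 mean [0.4332 0.0139 0.022 ] depthmean [0.4332 0.0139 0.0223] rect [433.7  13.7] [32.1 87.1] 74.3
stain 723 zmax 0.0825 mean [ 0.3435 -0.3     0.08  ] depthmean [ 0.3435 -0.2998  0.0803] rect [ 343.5 -299.5] [44.5 46.4] 21.8
eyep 274 zmax 0.0507 mean [0.4557 0.3887 0.048 ] depthmean [0.4557 0.3887 0.0479] rect [455.9 388.5] [31.6 32.9] 47.0
rack ((616.5718994140625, -154.96827697753906), (191.64926147460938, 103.19498443603516), 82.56824493408203)
```

Run:
```python
from h import *
d=np.load("top_d.npy");P=cloud("top",d);im=cv2.imread("pics/top0.png");g=cv2.cvtColor(im,6)
def ax(nm,W):
    R=cv2.minAreaRect((np.asarray(W)[:,:2]*1000).astype(np.float32));b=cv2.boxPoints(R);e=[b[1]-b[0],b[2]-b[1]];l=max(e,key=np.linalg.norm)
    print(nm,np.round(R[0],1),np.round(R[1],1),"long-axis dir deg",round(np.degrees(np.arctan2(l[1],l[0]))%180,1))
t=g[135:225,165:335].copy();bg=cv2.morphologyEx(t,cv2.MORPH_CLOSE,np.ones((9,9)))
b=((bg.astype(int)-t>35)*255).astype(np.uint8)
cs,h=cv2.findContours(b,cv2.RETR_LIST,cv2.CHAIN_APPROX_NONE)
for c in cs:
    if cv2.contourArea(c)>150:
        c=c.reshape(-1,2)+[165,135];ax(f"outline {c.mean(0).round()}",plane("top",c,.003))
for nm,s,z in[("rack",(slice(140,220),slice(360,485)),.018),("mailer",(slice(245,305),slice(306,366)),.022),("stain",(slice(290,350),slice(490,550)),.08)]:
    vv,uu=np.nonzero(np.abs(np.nan_to_num(P[s][...,2])-z)<.006);ax(nm,plane("top",np.c_[uu+s[1].start,vv+s[0].start],z))
for u,v in((395,177),(447,182)):
    s=(slice(v-20,v+20),slice(u-20,u+20));vv,uu=np.nonzero(np.abs(P[s][...,2]-.008)<.0045)
    ax("well",plane("top",np.c_[uu+u-20,vv+v-20],.008))
cv2.imwrite("pics/lines.png",cv2.resize(b,None,fx=4,fy=4))
```

```text
outline [298. 186.] [609.3  83.6] [62.1 62.6] long-axis dir deg 171.1
outline [298. 186.] [609.5  83.6] [64.6 64.7] long-axis dir deg 171.5
outline [201. 175.] [632.9 271.9] [37.6 38.7] long-axis dir deg 134.5
outline [201. 175.] [631.9 271.9] [41.3 40.9] long-axis dir deg 89.5
outline [250. 180.] [624.4 177.4] [39.8 91.9] long-axis dir deg 171.4
outline [250. 179.] [624.4 177.5] [42.8 94.8] long-axis dir deg 171.5
rack [ 616.6 -155. ] [191.6 103.2] long-axis dir deg 82.6
mailer [433.7  13.7] [32.1 87.1] long-axis dir deg 164.3
stain [ 343.5 -299.5] [44.5 46.4] long-axis dir deg 111.8
well [ 626.4 -107.5] [62.6 61.4] long-axis dir deg 88.1
well [ 612.8 -207.4] [60.3 61.2] long-axis dir deg 177.0
```

```bash
cat > go.py <<'E'
# go.py x,y,z,yaw ... : rows units from the present pose; yaw = world direction of the jaw axis (deg, mod 180)
import sys;from h import *
o=manip.get_obs();R=Ro.from_quat(o["ee_rot"]).as_matrix();p=o["position"]
y0=np.degrees(np.arctan2(R[1,0],R[0,0]))
print("at",p.round(4),"yaw",y0.round(1),"y-axis",R[:,1].round(3),"j",o["joint_pos"].round(2),"w",round(o["grip_width"],3),"t",round(o["clock"],2),"F",o["ft_force"].round(1))
down=np.array([0,0,-1.]);
for a in sys.argv[1:]:
    x,y,z,w=map(float,a.split(","))
    dy=(w-y0+90)%180-90; c=np.radians(y0+dy);X=np.array([np.cos(c),np.sin(c),0]);T=np.c_[X,down,np.cross(X,down)]
    print(a,"offset",(R.T@(np.array([x,y,z])-p)/.2).round(3),"turn",(np.degrees(Ro.from_matrix(R.T@T).as_rotvec())/45).round(3))
E
python3 go.py .38,-.48,.2,0 .421,.152,.2,30 .421,.152,.2,110
```

```text
at [ 0.1898 -0.5951  0.2306] yaw -72.3 y-axis [-0.     0.001 -1.   ] j [ 1.24  0.33 -0.06  1.46  0.02  1.35 -0.09] w 1.002 t 0.1 F [ 0.4 -0.5 -0.3]
.38,-.48,.2,0 offset [-0.259  0.153  1.081] turn [-1.000e-03 -1.607e+00 -1.000e-03]
.421,.152,.2,30 offset [-3.207  0.157  2.236] turn [ 1.000e-03  1.727e+00 -1.000e-03]
.421,.152,.2,110 offset [-3.207  0.157  2.236] turn [ 0.    -0.051 -0.002]
```

```bash
python3 go.py .36,-.46,.2,-30 .36,-.44,.2,-30
```

```text
at [ 0.1898 -0.5951  0.2306] yaw -72.3 y-axis [-0.     0.001 -1.   ] j [ 1.24  0.33 -0.06  1.46  0.02  1.35 -0.09] w 1.002 t 0.1 F [ 0.4 -0.5 -0.3]
.36,-.46,.2,-30 offset [-0.385  0.153  1.016] turn [-0.001 -0.94  -0.002]
.36,-.44,.2,-30 offset [-0.48   0.154  1.046] turn [-0.001 -0.94  -0.002]
```

```bash
python3 -m pendant '{"offset":[[-0.4,0.15,1],[-0.4,0.15,1],[-0.4,0.15,1],[-0.4,0.15,1],[-0.4,0.15,1]],"turn":[[0,-0.94,0],[0,-0.94,0],[0,-0.94,0],[0,-0.94,0],[0,-0.94,0]]}' 100 30; python3 go.py .42,-.26,.2,0 .44,-.25,.2,15
```

```text
clock: 0.72
position: [0.3583, -0.4556, 0.2001]
ee_rot: [-0.683, 0.181, -0.18, 0.685]
ft_force: [-0.9, 0.5, -1.6]
grip_width: 1.001
at [ 0.3583 -0.4556  0.2001] yaw -29.6 y-axis [-0.     0.003 -1.   ] j [ 1.06  0.27 -0.28  1.61  0.08  1.27  0.25] w 1.001 t 0.72 F [-0.9  0.5 -1.6]
.42,-.26,.2,0 offset [-0.215  0.003  1.003] turn [-0.003 -0.659 -0.001]
.44,-.25,.2,15 offset [-0.153  0.003  1.096] turn [-0.004 -0.992 -0.001]
```

```bash
python3 -m pendant '{"offset":[[-0.2,0,1],[-0.2,0,1],[-0.2,0,1],[-0.2,0,1],[-0.2,0,1]],"turn":[[0,-0.99,0],[0,-0.99,0],[0,-0.99,0],[0,-0.99,0],[0,-0.99,0]]}'; python3 go.py .42,-.06,.17,20
```

```text
clock: 1.35
position: [0.4224, -0.2618, 0.2008]
ee_rot: [-0.7, -0.092, 0.092, 0.702]
ft_force: [-0.6, -0.8, -0.3]
grip_width: 1.003
at [ 0.4224 -0.2618  0.2008] yaw 14.9 y-axis [-0.     0.002 -1.   ] j [ 0.93  0.1  -0.49  1.81  0.05  1.24  0.69] w 1.003 t 1.35 F [-0.6 -0.8 -0.3]
.42,-.06,.17,20 offset [0.249 0.156 0.977] turn [-0.003 -0.112  0.001]
```

```bash
python3 -m pendant '{"offset":[[0,0.1,1],[0,0.1,1],[0,0.1,1],[0,0.1,1]],"turn":[[0,0,0],[0,0,0],[0,0,0],[0,0,0]]}'; python3 go.py .421,.152,.1,20 .421,.152,.026,20
```

```text
clock: 1.85
position: [0.3699, -0.0676, 0.1812]
ee_rot: [-0.701, -0.091, 0.091, 0.702]
ft_force: [0.2, -0.3, 0.1]
grip_width: 1.0
at [ 0.3699 -0.0676  0.1812] yaw 14.8 y-axis [-0.     0.001 -1.   ] j [ 0.8  -0.19 -0.66  2.09 -0.12  1.2   0.46] w 1.0 t 1.85 F [ 0.2 -0.3  0.1]
.421,.152,.1,20 offset [0.527 0.408 0.996] turn [-0.002 -0.117  0.   ]
.421,.152,.026,20 offset [0.527 0.778 0.996] turn [-0.002 -0.117  0.   ]
```

```bash
python3 -m pendant '{"offset":[[0.527,0.3,0.996],[0.527,0.3,0.996],[0.527,0.3,0.996],[0.527,0.3,0.996],[0.527,0.41,0.996],[0.527,0.41,0.996],[0.527,0.6,0.996],[0.527,0.775,0.996],[0.527,0.775,0.996]],"turn":[[0,-0.12,0],[0,-0.12,0],[0,-0.12,0],[0,-0.12,0],[0,-0.12,0],[0,-0.12,0],[0,-0.12,0],[0,-0.12,0],[0,-0.12,0]]}'; python3 go.py .421,.152,.026,20
python3 - <<'E'
from h import *
a=manip.camera("top")[0];b=manip.camera("scene")[0]
u,v=pix("scene",[.421,.152,.03]).astype(int)
print(u,v)
cv2.imwrite("pics/p1.png",np.hstack([cv2.resize(a[200:360,160:360],(400,320)),cv2.resize(b[max(v-80,0):v+80,max(u-100,0):u+100],(400,320))])[...,::-1])
E
```

```text
clock: 2.98
position: [0.4204, 0.1502, 0.0256]
ee_rot: [-0.696, -0.121, 0.124, 0.697]
ft_force: [0.3, 0.0, 0.8]
grip_width: 0.997
at [0.4204 0.1502 0.0256] yaw 19.9 y-axis [-0.004  0.001 -1.   ] j [ 0.42  0.33 -0.94  2.08  0.34  0.89 -0.36] w 0.997 t 2.98 F [0.3 0.  0.8]
.421,.152,.026,20 offset [ 0.006 -0.002  0.008] turn [-0.002 -0.001 -0.004]
332 221
```

View pics/p1.png

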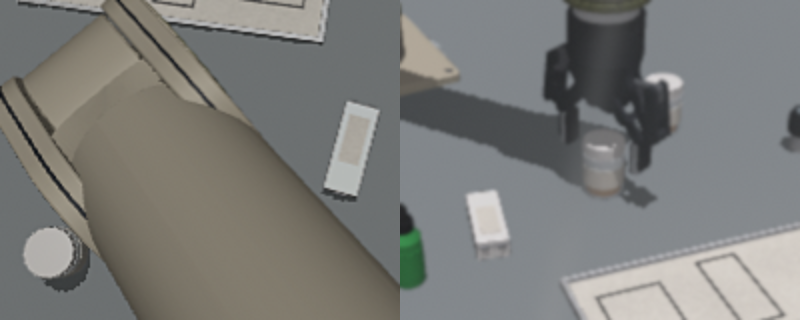

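The jar stands between the open fingers (right half, about 603,160), with both pads clear of it. I'll close and lift.

```bash
python3 -m pendant '{"offset":[[0,0,0],[0,0,0],[0,0,0],[0,0,0],[0,0,0],[0,0,0],[0,-0.1,0],[0,-0.3,0],[0,-0.4,0],[0,-0.4,0]],"turn":[[0,0,0],[0,0,0],[0,0,0],[0,0,0],[0,0,0],[0,0,0],[0,0,0],[0,0,0],[0,0,0],[0,0,0]]}' 0 30; python3 go.py .53,-.03,.11,20 .624,-.106,.11,-10 .624,-.106,.035,-10
```

```text
clock: 4.32
position: [0.423, 0.1514, 0.1091]
ee_rot: [-0.696, -0.124, 0.121, 0.696]
ft_force: [-0.8, 0.4, -0.9]
grip_width: 0.498
at [0.423  0.1514 0.1091] yaw 20.0 y-axis [ 0.004  0.001 -1.   ] j [ 0.54  0.17 -1.03  2.01  0.17  1.04 -0.22] w 0.498 t 4.33 F [-0.8  0.4 -0.9]
.53,-.03,.11,20 offset [ 0.193 -0.003 -1.035] turn [ 0.    -0.     0.005]
.624,-.106,.11,-10 offset [ 0.504 -0.002 -1.553] turn [-0.001  0.666  0.005]
.624,-.106,.035,-10 offset [ 0.503  0.373 -1.553] turn [-0.001  0.666  0.005]
```

```bash
python3 -m pendant '{"offset":[[0.2,0,-0.98],[0.2,0,-0.98],[0.2,0,-0.98],[0.2,0,-0.98],[0.2,0,-0.98]],"turn":[[0,0.4,0],[0,0.4,0],[0,0.4,0],[0,0.4,0],[0,0.4,0]]}'; python3 go.py .624,-.106,.10,-10 .624,-.106,.036,-10
```

```text
clock: 4.95
position: [0.5271, -0.0192, 0.1082]
ee_rot: [-0.706, -0.013, 0.011, 0.708]
ft_force: [1.2, 0.2, -0.4]
grip_width: 0.503
at [ 0.5271 -0.0192  0.1082] yaw 1.9 y-axis [ 0.002  0.002 -1.   ] j [ 0.66  0.33 -0.82  1.83  0.27  1.09 -0.22] w 0.503 t 4.95 F [ 1.2  0.2 -0.4]
.624,-.106,.10,-10 offset [ 0.47   0.041 -0.45 ] turn [-0.003  0.265  0.002]
.624,-.106,.036,-10 offset [ 0.469  0.361 -0.451] turn [-0.003  0.265  0.002]
```

```bash
python3 -m pendant '{"offset":[[0.47,0.03,-0.45],[0.47,0.03,-0.45],[0.47,0.03,-0.45],[0.47,0.03,-0.45],[0.47,0.2,-0.45],[0.47,0.3,-0.45],[0.47,0.35,-0.45],[0.47,0.365,-0.45],[0.47,0.37,-0.45],[0.47,0.37,-0.45]],"turn":[[0,0.265,0],[0,0.265,0],[0,0.265,0],[0,0.265,0],[0,0.265,0],[0,0.265,0],[0,0.265,0],[0,0.265,0],[0,0.265,0],[0,0.265,0]]}'; python3 go.py .624,-.106,.034,-10
```

```text
clock: 6.2
position: [0.6243, -0.1047, 0.0367]
ee_rot: [-0.704, 0.061, -0.062, 0.705]
ft_force: [-9.1, 1.5, 17.1]
grip_width: 0.5
at [ 0.6243 -0.1047  0.0367] yaw -9.9 y-axis [ 0.002  0.002 -1.   ] j [ 0.59  0.62 -0.67  1.61  0.42  1.06 -0.36] w 0.5 t 6.2 F [-9.1  1.5 17.1]
.624,-.106,.034,-10 offset [-0.     0.014 -0.007] turn [-0.002  0.001  0.002]
```

Run:
```python
from h import *
b=manip.camera("scene")[0]
cv2.imwrite("pics/p2.png",cv2.resize(b[240:400,130:330],(800,640),interpolation=cv2.INTER_CUBIC)[:600,:,::-1])
```

```text
(no output)
```

View pics/p2.png

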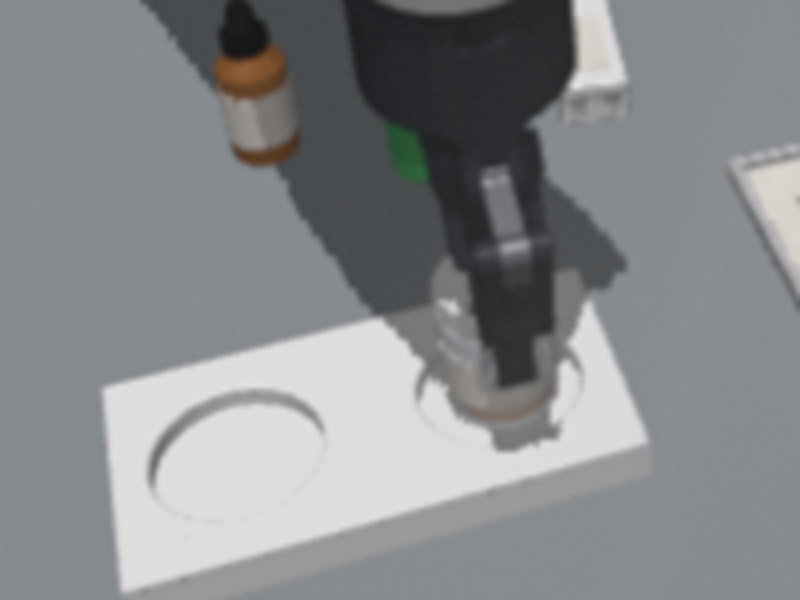

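The jar's base is inside the right-hand well (base at about 505,405 in the crop, well from 417 to 583) and resting on the floor. Release.

```bash
python3 -m pendant '{"offset":[[0,-0.01,0],[0,-0.01,0],[0,-0.01,0],[0,-0.01,0],[0,-0.01,0],[0,-0.2,0],[0,-0.4,0],[0,-0.5,0],[0,-0.5,0]],"turn":[[0,0,0],[0,0,0],[0,0,0],[0,0,0],[0,0,0],[0,0,0],[0,0,0],[0,0,0],[0,0,0]]}' 85; python3 go.py .53,.02,.12,15  .345,.276,.12,38
```

```text
clock: 7.38
position: [0.6247, -0.105, 0.1377]
ee_rot: [-0.704, 0.06, -0.063, 0.705]
ft_force: [-0.0, -0.4, -0.8]
grip_width: 0.856
at [ 0.6247 -0.105   0.1377] yaw -10.0 y-axis [ 0.004  0.001 -1.   ] j [ 0.63  0.51 -0.71  1.53  0.34  1.23 -0.31] w 0.856 t 7.38 F [-0.  -0.4 -0.8]
.53,.02,.12,15 offset [-0.575  0.087  0.534] turn [-0.001 -0.555  0.006]
.345,.276,.12,38 offset [-1.707  0.084  1.634] turn [ 0.    -1.066  0.006]
```

```bash
python3 -m pendant '{"offset":[[-0.85,0.05,0.82],[-0.85,0.05,0.82],[-0.85,0.05,0.82],[-0.85,0.05,0.82],[-0.85,0.05,0.82]],"turn":[[0,-0.8,0],[0,-0.8,0],[0,-0.8,0],[0,-0.8,0],[0,-0.8,0]]}'; python3 go.py .3437,.2763,.11,38 .3437,.2763,.026,38;  python3 - <<'E'
from h import *
a=manip.camera("top")[0];b=manip.camera("scene")[0]
cv2.imwrite("pics/p3.png",np.hstack([cv2.resize(a[130:290,350:500],(400,426)),cv2.resize(b[280:400,140:300],(400,300))[:426] if 0 else cv2.copyMakeBorder(cv2.resize(b[280:400,140:300],(400,300)),0,126,0,0,0)])[...,::-1])
E
```

```text
clock: 8.0
position: [0.4829, 0.0886, 0.126]
ee_rot: [-0.688, -0.162, 0.161, 0.688]
ft_force: [0.9, -1.1, -0.8]
grip_width: 0.852
at [0.4829 0.0886 0.126 ] yaw 26.4 y-axis [ 0.002  0.001 -1.   ] j [ 0.62  0.26 -0.99  1.9   0.24  1.11 -0.  ] w 0.852 t 8.0 F [ 0.9 -1.1 -0.8]
.3437,.2763,.11,38 offset [-0.207  0.079  1.15 ] turn [ 0.001 -0.258  0.003]
.3437,.2763,.026,38 offset [-0.208  0.499  1.15 ] turn [ 0.001 -0.258  0.003]
```

View pics/p3.png

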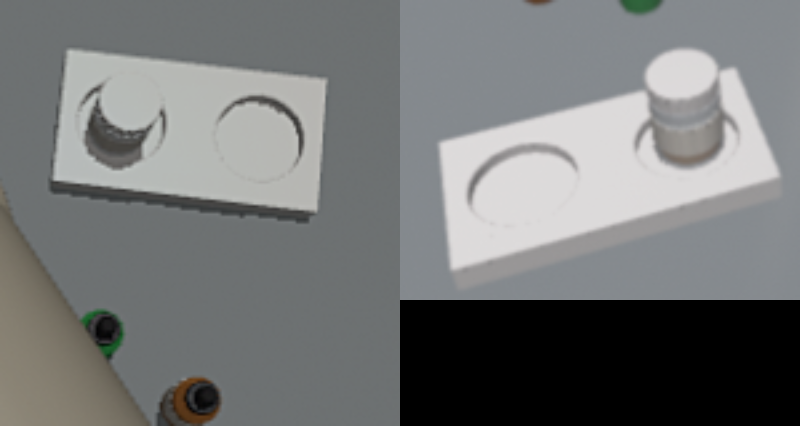

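Jar A stands upright, well centred in its well. On to jar B.

```bash
python3 -m pendant '{"offset":[[-0.2,0.05,0.98],[-0.2,0.05,0.98],[-0.2,0.05,0.98],[-0.2,0.05,0.98],[-0.2,0.05,0.98]],"turn":[[0,-0.26,0],[0,-0.26,0],[0,-0.26,0],[0,-0.26,0],[0,-0.26,0]]}'; python3 go.py .3437,.2763,.10,38 .3437,.2763,.026,38
```

```text
clock: 8.72
position: [0.364, 0.2434, 0.1159]
ee_rot: [0.669, 0.229, -0.227, -0.669]
ft_force: [1.3, -0.1, 0.6]
grip_width: 0.846
at [0.364  0.2434 0.1159] yaw 37.7 y-axis [ 0.003  0.001 -1.   ] j [ 0.44  0.15 -1.18  2.03  0.16  1.06 -0.15] w 0.846 t 8.72 F [ 1.3 -0.1  0.6]
.3437,.2763,.10,38 offset [0.02  0.079 0.192] turn [ 0.001 -0.007  0.003]
.3437,.2763,.026,38 offset [0.019 0.449 0.193] turn [ 0.001 -0.007  0.003]
```

```bash
python3 -m pendant '{"offset":[[0.02,0,0.193],[0.02,0.03,0.193],[0.02,0.2,0.193],[0.02,0.4,0.193],[0.02,0.45,0.193],[0.02,0.45,0.193]],"turn":[[0,0,0],[0,0,0],[0,0,0],[0,0,0],[0,0,0],[0,0,0]]}' 100; python3 go.py .3437,.2763,.026,38
```

```text
clock: 9.48
position: [0.3443, 0.2759, 0.0258]
ee_rot: [-0.669, -0.229, 0.227, 0.669]
ft_force: [-0.6, 0.7, 0.4]
grip_width: 1.0
at [0.3443 0.2759 0.0258] yaw 37.6 y-axis [ 0.001  0.001 -1.   ] j [ 0.2   0.36 -1.07  2.1   0.41  0.91 -0.44] w 1.0 t 9.47 F [-0.6  0.7  0.4]
.3437,.2763,.026,38 offset [-0.001 -0.001  0.003] turn [ 0.    -0.008  0.002]
```

```bash
python3 -m pendant '{"offset":[[0,0,0],[0,0,0],[0,0,0],[0,0,0],[0,0,0],[0,0,0],[0,-0.1,0],[0,-0.3,0],[0,-0.4,0],[0,-0.4,0]],"turn":[[0,0,0],[0,0,0],[0,0,0],[0,0,0],[0,0,0],[0,0,0],[0,0,0],[0,0,0],[0,0,0],[0,0,0]]}' 0 30; python3 go.py .45,.12,.11,20 .6105,-.205,.11,-10
```

```text
clock: 10.72
position: [0.3452, 0.2762, 0.1071]
ee_rot: [0.67, 0.23, -0.226, -0.669]
ft_force: [0.1, -0.6, -1.8]
grip_width: 0.499
at [0.3452 0.2762 0.1071] yaw 37.6 y-axis [ 0.005  0.001 -1.   ] j [ 0.36  0.2  -1.2   2.03  0.22  1.05 -0.29] w 0.499 t 10.72 F [ 0.1 -0.6 -1.8]
.45,.12,.11,20 offset [-0.061 -0.013 -0.938] turn [0.002 0.391 0.006]
.6105,-.205,.11,-10 offset [-0.416 -0.01  -2.715] turn [0.    1.058 0.006]
```

```bash
python3 -m pendant '{"offset":[[-0.14,-0.15,-0.9],[-0.14,-0.15,-0.9],[-0.14,-0.15,-0.9],[-0.14,-0.15,-0.9],[-0.14,-0.15,-0.9]],"turn":[[0,0.4,0],[0,0.4,0],[0,0.4,0],[0,0.4,0],[0,0.4,0]]}'; python3 go.py .53,-.05,.14,0 .6105,-.205,.14,-10
```

```text
clock: 11.35
position: [0.4321, 0.1166, 0.1366]
ee_rot: [-0.697, -0.122, 0.119, 0.697]
ft_force: [-0.9, -0.4, -0.3]
grip_width: 0.497
at [0.4321 0.1166 0.1366] yaw 19.6 y-axis [ 0.004  0.001 -1.   ] j [ 0.67  0.12 -1.07  1.99  0.11  1.1  -0.1 ] w 0.497 t 11.35 F [-0.9 -0.4 -0.3]
.53,-.05,.14,0 offset [ 0.182 -0.016 -0.949] turn [-0.001  0.435  0.005]
.6105,-.205,.14,-10 offset [ 0.302 -0.015 -1.814] turn [-0.001  0.657  0.005]
```

```bash
python3 -m pendant '{"offset":[[0.16,-0.05,-0.98],[0.16,-0.05,-0.98],[0.16,-0.05,-0.98],[0.16,-0.05,-0.98],[0.16,-0.05,-0.98]],"turn":[[0,0.5,0],[0,0.5,0],[0,0.5,0],[0,0.5,0],[0,0.5,0]]}'; python3 go.py .6105,-.205,.13,-10 .6105,-.205,.036,-10
```

```text
clock: 11.98
position: [0.5275, -0.0558, 0.146]
ee_rot: [-0.706, 0.017, -0.018, 0.708]
ft_force: [-0.1, 0.8, -0.3]
grip_width: 0.495
at [ 0.5275 -0.0558  0.146 ] yaw -2.8 y-axis [ 0.002  0.002 -1.   ] j [ 0.77  0.3  -0.86  1.78  0.25  1.17 -0.22] w 0.495 t 11.97 F [-0.1  0.8 -0.3]
.6105,-.205,.13,-10 offset [ 0.451  0.079 -0.725] turn [-0.003  0.159  0.003]
.6105,-.205,.036,-10 offset [ 0.45   0.549 -0.726] turn [-0.003  0.159  0.003]
```

```bash
python3 -m pendant '{"offset":[[0.45,0,-0.725],[0.45,0,-0.725],[0.45,0.03,-0.725],[0.45,0.03,-0.725],[0.45,0.2,-0.725],[0.45,0.35,-0.725],[0.45,0.45,-0.725],[0.45,0.5,-0.725],[0.45,0.53,-0.725],[0.45,0.54,-0.725],[0.45,0.54,-0.725]],"turn":[[0,0.16,0],[0,0.16,0],[0,0.16,0],[0,0.16,0],[0,0.16,0],[0,0.16,0],[0,0.16,0],[0,0.16,0],[0,0.16,0],[0,0.16,0],[0,0.16,0]]}'; python3 go.py .6105,-.205,.036,-10
```

```text
clock: 13.35
position: [0.6109, -0.2049, 0.0384]
ee_rot: [-0.704, 0.061, -0.063, 0.705]
ft_force: [0.1, 0.1, -1.1]
grip_width: 0.503
at [ 0.6109 -0.2049  0.0384] yaw -10.0 y-axis [ 0.003  0.002 -1.   ] j [ 0.75  0.64 -0.68  1.57  0.44  1.08 -0.21] w 0.503 t 13.35 F [ 0.1  0.1 -1.1]
.6105,-.205,.036,-10 offset [-0.002  0.012 -0.001] turn [-0.003 -0.001  0.004]
```

Not touching yet; lower by about 1.5–3 mm.

```bash
python3 -m pendant '{"offset":[[0,0.008,0],[0,0.008,0]],"turn":[[0,0,0],[0,0,0]]}'; python3 -m pendant '{"offset":[[0,0.008,0],[0,0.008,0]],"turn":[[0,0,0],[0,0,0]]}'
```

```text
clock: 13.6
position: [0.611, -0.205, 0.037]
ee_rot: [-0.704, 0.061, -0.063, 0.705]
ft_force: [0.6, -0.5, -1.2]
grip_width: 0.496
clock: 13.85
position: [0.6109, -0.205, 0.0353]
ee_rot: [-0.704, 0.061, -0.063, 0.705]
ft_force: [-0.3, 0.4, -0.3]
grip_width: 0.501
```

```bash
python3 -m pendant '{"offset":[[0,0.006,0],[0,0.006,0]],"turn":[[0,0,0],[0,0,0]]}'; python3 -m pendant '{"offset":[[0,0.004,0],[0,0.004,0]],"turn":[[0,0,0],[0,0,0]]}'
```

```text
clock: 14.1
position: [0.6111, -0.2049, 0.035]
ee_rot: [-0.704, 0.061, -0.063, 0.705]
ft_force: [-2.4, 1.6, 7.1]
grip_width: 0.502
clock: 14.35
position: [0.6111, -0.2049, 0.035]
ee_rot: [-0.704, 0.061, -0.063, 0.705]
ft_force: [-3.1, 0.8, 7.1]
grip_width: 0.499
```

```bash
python3 -m pendant '{"offset":[[0,-0.005,0],[0,-0.005,0],[0,-0.005,0],[0,-0.005,0],[0,-0.005,0],[0,-0.2,0],[0,-0.4,0],[0,-0.55,0],[0,-0.55,0]],"turn":[[0,0,0],[0,0,0],[0,0,0],[0,0,0],[0,0,0],[0,0,0],[0,0,0],[0,0,0],[0,0,0]]}' 85; python3 go.py .418,-.143,.14,-36 .418,-.143,.021,-36
```

```text
clock: 15.48
position: [0.6121, -0.2052, 0.1477]
ee_rot: [-0.704, 0.059, -0.065, 0.705]
ft_force: [0.2, 0.1, -0.1]
grip_width: 0.853
at [ 0.6121 -0.2052  0.1477] yaw -10.0 y-axis [ 0.008 -0.    -1.   ] j [ 0.78  0.53 -0.73  1.48  0.36  1.26 -0.16] w 0.853 t 15.47 F [ 0.2  0.1 -0.1]
.418,-.143,.14,-36 offset [-1.01   0.031  0.137] turn [-0.004  0.577  0.009]
.418,-.143,.021,-36 offset [-1.015  0.626  0.136] turn [-0.004  0.577  0.009]
```

```bash
python3 -m pendant '{"offset":[[-1,0,0.137],[-1,0,0.137],[-1,0,0.137],[-1,0,0.137],[-1,0,0.137],[-1,0,0.137]],"turn":[[0,0.577,0.01],[0,0.577,0.01],[0,0.577,0.01],[0,0.577,0.01],[0,0.577,0.01],[0,0.577,0.01]]}' 80; python3 go.py .418,-.143,.022,-36;  python3 - <<'E'
from h import *
b=manip.camera("scene")[0];a=manip.camera("top")[0]
cv2.imwrite("pics/p4.png",np.hstack([cv2.resize(b[200:400,110:310],(400,400)),cv2.resize(a[130:330,340:540],(400,400))])[...,::-1])
E
```

```text
clock: 16.23
position: [0.4211, -0.1436, 0.1463]
ee_rot: [-0.671, 0.218, -0.218, 0.674]
ft_force: [-0.2, 0.3, 0.0]
grip_width: 0.797
at [ 0.4211 -0.1436  0.1463] yaw -36.0 y-axis [ 0.001  0.004 -1.   ] j [ 0.98  0.05 -0.76  1.99  0.04  1.11 -0.42] w 0.797 t 16.23 F [-0.2  0.3  0. ]
.418,-.143,.022,-36 offset [-0.014  0.621 -0.009] turn [-0.005  0.    -0.001]
```

View pics/p4.png

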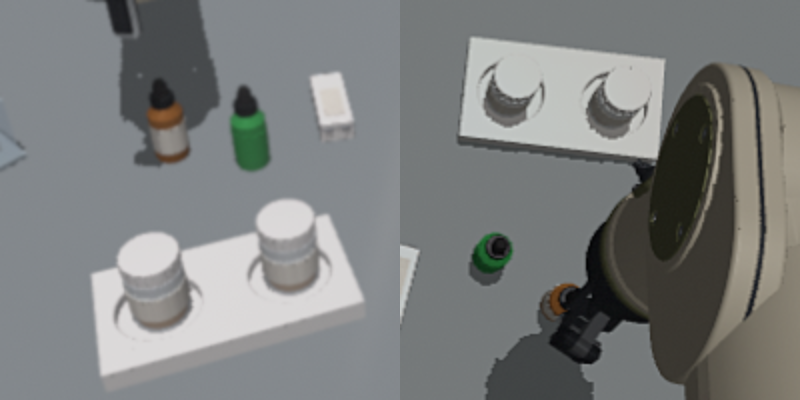

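Both jars stand upright in their wells, and the amber bottle (about 165,125 on the left) has not been touched. Descend on the bottle.

```bash
python3 -m pendant '{"offset":[[-0.014,0.2,-0.01],[-0.014,0.4,-0.01],[-0.014,0.55,-0.01],[-0.014,0.62,-0.01],[-0.014,0.62,-0.01],[-0.014,0.62,-0.01]],"turn":[[0,0,0],[0,0,0],[0,0,0],[0,0,0],[0,0,0],[0,0,0]]}'; python3 go.py .418,-.143,.022,-36;  python3 - <<'E'
from h import *
b=manip.camera("scene")[0]
cv2.imwrite("pics/p5.png",cv2.resize(b[180:320,130:270],(560,560))[...,::-1])
E
```

```text
clock: 17.08
position: [0.4186, -0.143, 0.0231]
ee_rot: [-0.671, 0.218, -0.219, 0.674]
ft_force: [0.3, -0.0, 0.7]
grip_width: 0.801
at [ 0.4186 -0.143   0.0231] yaw -36.0 y-axis [ 0.002  0.004 -1.   ] j [ 0.92  0.26 -0.74  2.1   0.23  0.85 -0.58] w 0.801 t 17.07 F [ 0.3 -0.   0.7]
.418,-.143,.022,-36 offset [-0.003  0.005 -0.002] turn [-0.006  0.001 -0.   ]
```

View pics/p5.png

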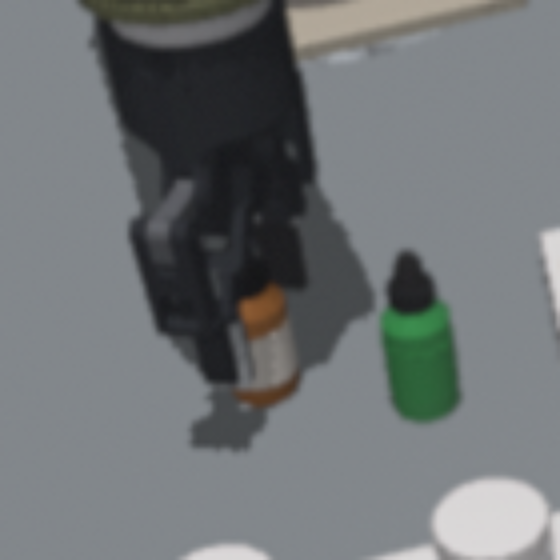

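The bottle (about 265,340) stands between the pads, and the green one is clear.

```bash
python3 -m pendant '{"offset":[[0,0,0],[0,0,0],[0,0,0],[0,0,0],[0,0,0],[0,0,0],[0,-0.1,0],[0,-0.3,0],[0,-0.5,0],[0,-0.5,0]],"turn":[[0,0,0],[0,0,0],[0,0,0],[0,0,0],[0,0,0],[0,0,0],[0,0,0],[0,0,0],[0,0,0],[0,0,0]]}' 0 30; python3 go.py .5,.05,.13,-10 .6324,.2719,.13,10
```

```text
clock: 18.38
position: [0.42, -0.1441, 0.1258]
ee_rot: [-0.672, 0.216, -0.221, 0.673]
ft_force: [0.0, -0.5, -1.6]
grip_width: 0.363
at [ 0.42   -0.1441  0.1258] yaw -36.0 y-axis [ 0.007  0.    -1.   ] j [ 1.    0.08 -0.78  2.02  0.06  1.06 -0.44] w 0.363 t 18.38 F [ 0.  -0.5 -1.6]
.5,.05,.13,-10 offset [-0.247 -0.018  1.02 ] turn [-0.004 -0.578  0.008]
.6324,.2719,.13,10 offset [-0.363 -0.013  2.307] turn [-0.002 -1.022  0.009]
```

```bash
python3 -m pendant '{"offset":[[0,-0.15,0.05],[-0.2,-0.15,1],[-0.2,-0.15,1],[-0.2,-0.15,1],[-0.2,-0.15,1],[-0.2,-0.15,1]],"turn":[[0,0,0.01],[0,-0.7,0.01],[0,-0.7,0.01],[0,-0.7,0.01],[0,-0.7,0.01],[0,-0.7,0.01]]}'; python3 go.py .6324,.2719,.13,10
```

```text
clock: 19.12
position: [0.5044, 0.0413, 0.1553]
ee_rot: [-0.705, 0.028, -0.027, 0.708]
ft_force: [0.4, -0.4, -1.5]
grip_width: 0.362
at [0.5044 0.0413 0.1553] yaw -4.5 y-axis [-0.002  0.003 -1.   ] j [ 0.7   0.26 -0.97  1.83  0.23  1.18 -0.42] w 0.362 t 19.12 F [ 0.4 -0.4 -1.5]
.6324,.2719,.13,10 offset [0.548 0.129 1.199] turn [-0.004 -0.322 -0.003]
```

```bash
python3 -m pendant '{"offset":[[0.5,0.1,1],[0.5,0.1,1],[0.5,0.1,1],[0.5,0.1,1],[0.5,0.1,1],[0.5,0.1,1]],"turn":[[0,-0.32,0],[0,-0.32,0],[0,-0.32,0],[0,-0.32,0],[0,-0.32,0],[0,-0.32,0]]}'; python3 go.py .6324,.2719,.07,10 .6324,.2719,.028,10
```

```text
clock: 19.88
position: [0.6198, 0.2307, 0.1351]
ee_rot: [-0.704, -0.059, 0.061, 0.705]
ft_force: [-0.0, -0.7, -1.2]
grip_width: 0.363
at [0.6198 0.2307 0.1351] yaw 9.8 y-axis [-0.003  0.002 -1.   ] j [ 0.2   0.65 -0.91  1.43  0.51  1.31 -0.58] w 0.363 t 19.88 F [-0.  -0.7 -1.2]
.6324,.2719,.07,10 offset [0.098 0.326 0.191] turn [-0.003 -0.004 -0.003]
.6324,.2719,.028,10 offset [0.099 0.536 0.191] turn [-0.003 -0.004 -0.003]
```

```bash
python3 -m pendant '{"offset":[[0.098,0.05,0.191],[0.098,0.2,0.191],[0.098,0.33,0.191],[0.098,0.45,0.191],[0.098,0.51,0.191],[0.098,0.53,0.191],[0.098,0.53,0.191]],"turn":[[0,0,0],[0,0,0],[0,0,0],[0,0,0],[0,0,0],[0,0,0],[0,0,0]]}'; python3 go.py .6324,.2719,.027,10
python3 - <<'E'
from h import *
a=manip.camera("top")[0];b=manip.camera("scene")[0];print(pix("scene",[.6324,.2719,.003]))
cv2.imwrite("pics/p6.png",np.hstack([cv2.resize(b[180:300,380:500],(480,480))])[...,::-1])
E
```

```text
clock: 20.75
position: [0.6326, 0.2719, 0.0298]
ee_rot: [-0.704, -0.06, 0.061, 0.705]
ft_force: [-0.6, 0.1, -0.5]
grip_width: 0.362
at [0.6326 0.2719 0.0298] yaw 9.8 y-axis [-0.002  0.002 -1.   ] j [ 0.08  0.8  -0.84  1.43  0.61  1.18 -0.67] w 0.362 t 20.75 F [-0.6  0.1 -0.5]
.6324,.2719,.027,10 offset [-0.001  0.014  0.   ] turn [-0.003 -0.005 -0.002]
[443.42899582 269.57084269]
```

View pics/p6.png

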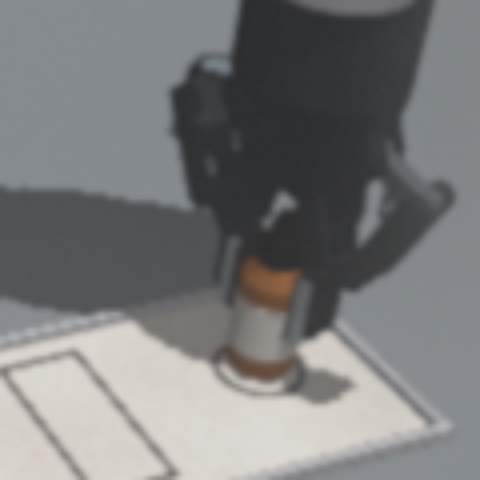

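Run:
```python
from h import *
P=cloud("scene",np.load("scene_d.npy"));print("bench z scene",np.nanmedian(P[200:230,300:320,2]),np.nanmedian(P[380:420,350:420,2]), "liner",np.nanmedian(P[285:290,370:375,2]),np.nanmedian(cloud("top",np.load("top_d.npy"))[180:190,215:235,2]))
g=cv2.cvtColor(cv2.imread("pics/scene0.png"),6);t=g[245:330,305:500];bg=cv2.morphologyEx(t,cv2.MORPH_CLOSE,np.ones((9,9)))
b=((bg.astype(int)-t>30)*255).astype(np.uint8)
cs,_=cv2.findContours(b,cv2.RETR_LIST,cv2.CHAIN_APPROX_NONE)
for c in cs:
    if cv2.contourArea(c)>120:
        c=c.reshape(-1,2)+[305,245];W=plane("scene",c,.003);R=cv2.minAreaRect((W[:,:2]*1000).astype(np.float32))
        print(c.mean(0).round(),np.round(R[0],1),np.round(R[1],1))
# jar caps, eyepiece from scene depth
for nm,u,v,z in[("jarA",334,215,.062),("jarB",363,187,.062),("mailer",276,250,.022)]:
    s=(slice(v-25,v+25),slice(u-25,u+25));vv,uu=np.nonzero(np.abs(P[s][...,2]-z)<.005);W=plane("scene",np.c_[uu+u-25,vv+v-25],z)
    R=cv2.minAreaRect((W[:,:2]*1000).astype(np.float32));print(nm,np.round(R[0],1),np.round(R[1],1))
```

```text
bench z scene -0.0008780179684909962 -0.0015624258627827364 liner 0.002380146060482419 0.003438693082518499
[353. 297.] [613.5  80.6] [59.8 60.9]
[353. 297.] [613.6  80.7] [66.  66.4]
[401. 285.] [628.5 174.3] [37.5 91.4]
[401. 285.] [628.5 174.4] [44.8 96.4]
[444. 271.] [636.6 270.2] [35.8 39.8]
[444. 272.] [637.  268.9] [43.1 39. ]
jarA [430.6 148.4] [41.  47.8]
jarB [390.9 228.4] [ 42.9 168.1]
mailer [442.1   9.8] [32. 88.]
```

```bash
python3 go.py .636,.2695,.027,10
```

```text
at [0.6328 0.2722 0.0301] yaw 9.8 y-axis [-0.002  0.002 -1.   ] j [ 0.08  0.8  -0.84  1.43  0.61  1.18 -0.67] w 0.365 t 20.85 F [ 0.3 -1.3 -1. ]
.636,.2695,.027,10 offset [ 0.014  0.016 -0.016] turn [-0.003 -0.005 -0.002]
```

```bash
python3 -m pendant '{"offset":[[0.014,0,-0.015],[0.014,0.008,-0.015],[0.014,0.012,-0.015],[0.014,0.014,-0.015]],"turn":[[0,0,0],[0,0,0],[0,0,0],[0,0,0]]}'; python3 -m pendant '{"offset":[[0,0.006,0],[0,0.006,0]],"turn":[[0,0,0],[0,0,0]]}'
```

```text
clock: 21.35
position: [0.6359, 0.2698, 0.0272]
ee_rot: [-0.704, -0.06, 0.061, 0.705]
ft_force: [-0.8, -0.2, -0.4]
grip_width: 0.361
clock: 21.6
position: [0.636, 0.2699, 0.027]
ee_rot: [-0.704, -0.06, 0.061, 0.705]
ft_force: [-2.5, -2.5, 7.6]
grip_width: 0.363
```

```bash
python3 -m pendant '{"offset":[[0,-0.004,0],[0,-0.004,0],[0,-0.004,0],[0,-0.004,0],[0,-0.004,0],[0,-0.2,0],[0,-0.4,0],[0,-0.6,0],[-0.3,-0.6,-0.6],[-0.6,-0.6,-0.95],[-0.6,-0.6,-0.95],[-0.6,-0.6,-0.95]],"turn":[[0,0,0],[0,0,0],[0,0,0],[0,0,0],[0,0,0],[0,0,0],[0,0,0],[0,0,0],[0,0.2,0],[0,0.3,0],[0,0.3,0],[0,0.3,0]]}' 75; python3 go.py .36,-.25,.16,-30
python3 - <<'E'
from h import *
a,d=manip.camera("top");b=manip.camera("scene")[0]
np.save("t1.npy",d);cv2.imwrite("t1.png",a[...,::-1]);cv2.imwrite("s1.png",b[...,::-1])
cv2.imwrite("pics/p7.png",np.hstack([cv2.resize(a[130:230,160:260],(400,400)),cv2.resize(b[210:310,390:490],(400,400))])[...,::-1])
E
```

```text
clock: 23.1
position: [0.5492, 0.0586, 0.1464]
ee_rot: [-0.707, 0.024, -0.023, 0.707]
ft_force: [0.3, -0.0, 0.3]
grip_width: 0.752
at [0.5492 0.0586 0.1464] yaw -3.9 y-axis [-0.002  0.    -1.   ] j [ 0.6   0.39 -0.95  1.72  0.34  1.2  -0.51] w 0.752 t 23.1 F [ 0.3 -0.   0.3]
.36,-.25,.16,-30 offset [-0.84  -0.067 -1.603] turn [ 0.     0.581 -0.002]
```

View pics/p7.png

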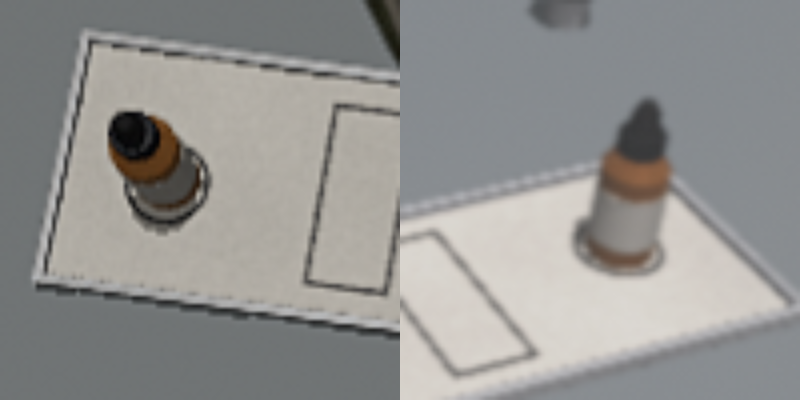

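The bottle stands upright on the circle in both views (base at about 168,185 in the top crop). I'll measure its offset in each camera relative to the circle.

Run:
```python
from h import *
d=np.load("t1.npy");P=cloud("top",d)
s=(slice(145,195),slice(170,220));vv,uu=np.nonzero(P[s][...,2]>.081);W=plane("top",np.c_[uu+170,vv+145],.087)
print("teat top cam",len(W),W.mean(0).round(4),cv2.minAreaRect((W[:,:2]*1000).astype(np.float32))[0],"circle .6324 .2719")
a=cv2.imread("t1.png");hsv=cv2.cvtColor(a,cv2.COLOR_BGR2HSV)
# scene: amber band + body, lower edge of the body
b=cv2.imread("s1.png");h=cv2.cvtColor(b,cv2.COLOR_BGR2HSV)
m=(h[...,1]>110)&(h[...,0]<20);m[:210]=0;m[310:]=0;m[:,:420]=0;m[:,480:]=0
vv,uu=np.nonzero(m)
print("amber rows",vv.min(),vv.max(),[(r,uu[vv==r].min(),uu[vv==r].max()) for r in (248,250,272,273,274,275,276)if (vv==r).any()])
for c in((.6366,.2690),(.6386,.2690),(.6346,.2690),(.6366,.2710)):
    th=np.linspace(0,6.28,60);q=np.array([pix("scene",[c[0]+.016*np.cos(x),c[1]+.016*np.sin(x),.003]) for x in th]);print(c,"front row",q[:,1].max().round(1),"cols",q[:,0].min().round(1),q[:,0].max().round(1))
```

```text
teat top cam 38 [0.6318 0.2691 0.087 ] (631.5211791992188, 269.3150329589844) circle .6324 .2719
amber rows 249 256 [(250, np.int64(442), np.int64(455))]
(0.6366, 0.269) front row 276.7 cols 435.1 452.5
(0.6386, 0.269) front row 277.3 cols 435.8 453.3
(0.6346, 0.269) front row 276.1 cols 434.4 451.8
(0.6366, 0.271) front row 276.3 cols 435.9 453.3
```

```bash
python3 -m pendant '{"offset":[[-0.5,-0.1,-0.95],[-0.5,-0.1,-0.95],[-0.5,-0.1,-0.95],[-0.5,-0.1,-0.95],[-0.5,-0.1,-0.95]],"turn":[[0,0.4,0],[0,0.4,0],[0,0.4,0],[0,0.4,0],[0,0.4,0]]}' 100 40;  python3 - <<'E'
from h import *
P=cloud("scene",np.load("scene_d.npy"))
for nm,u,v,r,z in[("stain",92,250,28,.08),("mailer",276,250,25,.022),("jarA",334,215,18,.062),("eye",433,202,15,.048)]:
    s=(slice(v-r,v+r),slice(u-r,u+r));m=(np.abs(P[s][...,2]-z+.001)<.004)
    n,l,st,_=cv2.connectedComponentsWithStats(m.astype(np.uint8));k=1+st[1:,4].argmax();vv,uu=np.nonzero(l==k)
    W=plane("scene",np.c_[uu+u-r,vv+v-r],z);R=cv2.minAreaRect((W[:,:2]*1000).astype(np.float32));print(nm,len(W),np.round(R[0],1),np.round(R[1],1),R[2])
E
python3 go.py .3445,-.301,.14,-68.2 .3445,-.301,.024,-68.2 .3445,-.301,.14,21.8
```

```text
clock: 23.82
position: [0.4355, -0.1278, 0.1672]
ee_rot: [0.695, -0.137, 0.136, -0.693]
ft_force: [-0.6, 0.1, 0.1]
grip_width: 0.999
stain 390 [ 352.6 -302.2] [49.2 44.5] 21.165359497070312
mailer 433 [442.1   9.8] [32. 88.] 73.58035278320312
jarA 211 [430.6 148.4] [41.  47.8] 60.86665725708008
eye 92 [464.3 383.9] [28.  38.1] 48.546546936035156
at [ 0.4355 -0.1278  0.1672] yaw -22.3 y-axis [-0.002 -0.003 -1.   ] j [ 1.04  0.06 -0.87  1.94  0.06  1.16 -0.24] w 0.999 t 23.82 F [-0.6  0.1  0.1]
.3445,-.301,.14,-68.2 offset [-0.092  0.139 -0.973] turn [4.00e-03 1.02e+00 1.00e-03]
.3445,-.301,.024,-68.2 offset [-0.092  0.719 -0.971] turn [4.00e-03 1.02e+00 1.00e-03]
.3445,-.301,.14,21.8 offset [-0.092  0.139 -0.973] turn [ 0.004 -0.98  -0.003]
```

```bash
python3 -m pendant '{"offset":[[-0.08,0.05,-0.97],[-0.08,0.05,-0.97],[-0.08,0.05,-0.97],[-0.08,0.05,-0.97],[-0.08,0.05,-0.97],[-0.08,0.05,-0.97]],"turn":[[0,-0.98,0],[0,-0.98,0],[0,-0.98,0],[0,-0.98,0],[0,-0.98,0],[0,-0.98,0]]}' 100 40; python3 go.py .3465,-.300,.025,21.8
python3 - <<'E'
from h import *
b=manip.camera("scene")[0];a=manip.camera("top")[0]
cv2.imwrite("pics/p8.png",np.hstack([cv2.resize(b[170:330,10:170],(400,400)),cv2.resize(a[200:400,400:600],(400,400))])[...,::-1])
E
```

```text
clock: 24.58
position: [0.3482, -0.3004, 0.1578]
ee_rot: [0.695, 0.133, -0.135, -0.694]
ft_force: [0.0, 0.5, -0.9]
grip_width: 1.002
at [ 0.3482 -0.3004  0.1578] yaw 21.9 y-axis [-0.002 -0.002 -1.   ] j [ 1.3   0.07 -0.7   1.94  0.06  1.14  0.96] w 1.002 t 24.57 F [ 0.   0.5 -0.9]
.3465,-.300,.025,21.8 offset [-0.006  0.664  0.006] turn [ 0.002  0.002 -0.003]
```

View pics/p8.png

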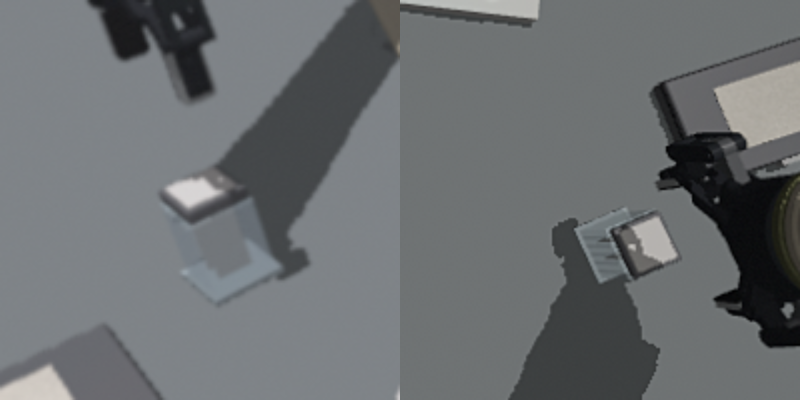

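Run:
```python
from h import *
P=cloud("top",np.load("top_d.npy"))[205:300,520:640].reshape(-1,3);P=P[(P[:,2]>.012)]
c=np.array([.347,-.300]);u=np.array([np.cos(.38),np.sin(.38)]);q=(P[:,:2]-c)@np.c_[u,[-u[1],u[0]]]
k=np.abs(q[:,1])<.05;print("min along jaw",q[k][:,0].min(),"zmax",P[:,2].max());k=np.abs(q[:,1])<.014;print(q[k][:,0].min() if k.any() else None)
k=(q[:,0]<.062)&(q[:,0]>.03);print(q[k][:, 1].min() if k.any() else None,q[k][:,1].max() if k.any() else None)
```

```text
Traceback (most recent call last):
ValueError: zero-size array to reduction operation minimum which has no identity
```

```bash
python3 -m pendant '{"offset":[[-0.006,0.2,0.004],[-0.006,0.4,0.004],[-0.006,0.55,0.004],[-0.006,0.65,0.004],[-0.006,0.66,0.004],[-0.006,0.66,0.004]],"turn":[[0,0,0],[0,0,0],[0,0,0],[0,0,0],[0,0,0],[0,0,0]]}'; python3 go.py .3465,-.300,.025,21.8;python3 -m pendant '{"offset":[[0,0,0],[0,0,0],[0,0,0],[0,0,0],[0,0,0],[0,0,0],[0,-0.1,0],[0,-0.3,0],[0,-0.45,0],[0,-0.45,0]],"turn":[[0,0,0],[0,0,0],[0,0,0],[0,0,0],[0,0,0],[0,0,0],[0,0,0],[0,0,0],[0,0,0],[0,0,0]]}' 0 40; python3 go.py .45,-.12,.14,0
python3 - <<'E'
from h import *
b=manip.camera("scene")[0];a=manip.camera("top")[0]
cv2.imwrite("pics/p9.png",np.hstack([cv2.resize(b[130:290,10:170],(400,400)),cv2.resize(a[200:400,400:600],(400,400))])[...,::-1])
E
```

```text
clock: 25.42
position: [0.3474, -0.3001, 0.0266]
ee_rot: [0.695, 0.133, -0.134, -0.693]
ft_force: [-0.0, -0.1, 0.1]
grip_width: 0.999
at [ 0.3474 -0.3001  0.0266] yaw 21.8 y-axis [-0.001 -0.003 -1.   ] j [ 1.23  0.28 -0.67  2.07  0.23  0.87  0.81] w 0.999 t 25.43 F [-0.  -0.1  0.1]
.3465,-.300,.025,21.8 offset [-0.004  0.008  0.002] turn [ 0.003  0.    -0.003]
clock: 26.68
position: [0.3484, -0.3008, 0.1186]
ee_rot: [0.697, 0.134, -0.134, -0.692]
ft_force: [0.6, 0.3, -2.3]
grip_width: 0.533
at [ 0.3484 -0.3008  0.1186] yaw 21.8 y-axis [ 0.001 -0.006 -1.   ] j [ 1.29  0.12 -0.71  1.99  0.1   1.06  0.92] w 0.533 t 26.68 F [ 0.6  0.3 -2.3]
.45,-.12,.14,0 offset [ 0.807 -0.112  0.65 ] turn [0.008 0.484 0.   ]
```

View pics/p9.png

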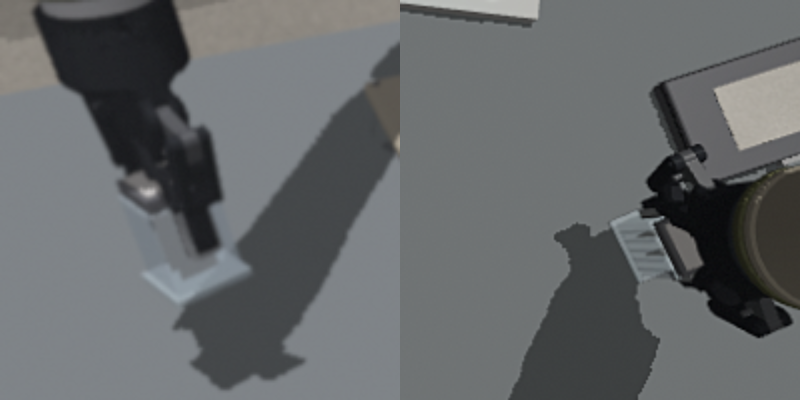

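```bash
python3 -m pendant '{"offset":[[0.8,-0.2,0.65],[0.8,-0.2,0.65],[0.8,-0.2,0.65],[0.8,-0.2,0.65],[0.8,-0.2,0.65],[0.8,-0.2,0.65]],"turn":[[0.008,0.5,0],[0.008,0.5,0],[0.008,0.5,0],[0.008,0.5,0],[0.008,0.5,0],[0.008,0.5,0]]}'; python3 go.py .613,.082,.15,-8.5
```

```text
clock: 27.52
position: [0.4464, -0.12, 0.1542]
ee_rot: [-0.706, 0.006, -0.003, 0.708]
ft_force: [-1.2, -0.5, -1.6]
grip_width: 0.528
at [ 0.4464 -0.12    0.1542] yaw -0.7 y-axis [-0.005  0.004 -1.   ] j [ 1.01  0.11 -0.87  1.93  0.09  1.14  0.09] w 0.528 t 27.52 F [-1.2 -0.5 -1.6]
.613,.082,.15,-8.5 offset [0.82  0.021 1.021] turn [-0.004  0.173 -0.006]
```

```bash
python3 -m pendant '{"offset":[[0.82,0.02,1],[0.82,0.02,1],[0.82,0.02,1],[0.82,0.02,1],[0.82,0.02,1],[0.82,0.02,1],[0.82,0.02,1]],"turn":[[0,0.173,-0.006],[0,0.173,-0.006],[0,0.173,-0.006],[0,0.173,-0.006],[0,0.173,-0.006],[0,0.173,-0.006],[0,0.173,-0.006]]}'; python3 go.py .613,.082,.045,-8.5 .613,.082,.032,-8.5
```

```text
clock: 28.4
position: [0.6125, 0.0753, 0.1497]
ee_rot: [-0.704, 0.054, -0.053, 0.706]
ft_force: [0.0, -0.4, -0.9]
grip_width: 0.534
at [0.6125 0.0753 0.1497] yaw -8.7 y-axis [-0.001  0.002 -1.   ] j [ 0.46  0.52 -0.88  1.55  0.41  1.27 -0.63] w 0.534 t 28.4 F [ 0.  -0.4 -0.9]
.613,.082,.045,-8.5 offset [-0.002  0.524  0.033] turn [-0.002 -0.004 -0.001]
.613,.082,.032,-8.5 offset [-0.002  0.589  0.033] turn [-0.002 -0.004 -0.001]
```

```bash
python3 -m pendant '{"offset":[[0,0.15,0.033],[0,0.3,0.033],[0,0.45,0.033],[0,0.55,0.033],[0,0.58,0.033],[0,0.58,0.033]],"turn":[[0,0,0],[0,0,0],[0,0,0],[0,0,0],[0,0,0],[0,0,0]]}'; python3 go.py .613,.082,.03,-8.5
python3 - <<'E'
from h import *
b=manip.camera("scene")[0];cv2.imwrite("s2.png",b[...,::-1])
cv2.imwrite("pics/p10.png",cv2.resize(b[230:330,300:400],(600,600),interpolation=cv2.INTER_CUBIC)[...,::-1])
E
```

```text
clock: 29.15
position: [0.6136, 0.0816, 0.0342]
ee_rot: [-0.704, 0.054, -0.053, 0.706]
ft_force: [0.7, -0.4, -2.2]
grip_width: 0.533
at [0.6136 0.0816 0.0342] yaw -8.7 y-axis [-0.     0.002 -1.   ] j [ 0.41  0.64 -0.81  1.64  0.51  1.08 -0.71] w 0.533 t 29.15 F [ 0.7 -0.4 -2.2]
.613,.082,.03,-8.5 offset [-0.003  0.021  0.001] turn [-0.002 -0.004 -0.001]
```

View pics/p10.png

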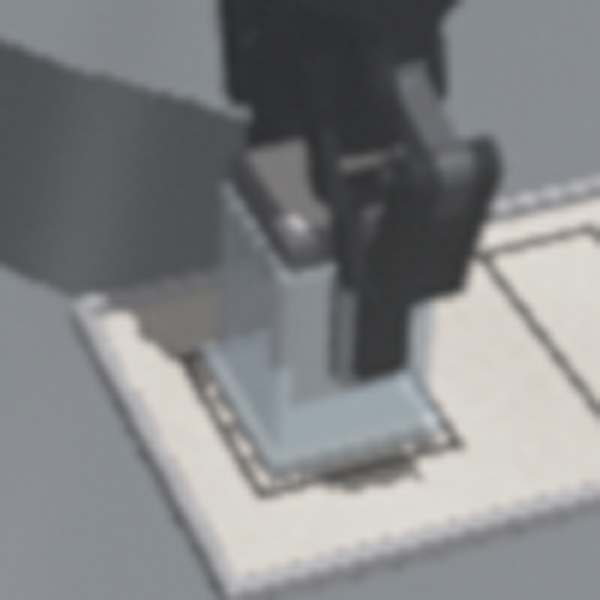

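The jar's foot hovers inside the square: its near corners are at about (275,472) and (440,430), against the square's (263,492) and (462,445). I'll compute the offset.

Run:
```python
from h import *
f=lambda p:np.array(p)/6+[300-.4,230-.4]
F=plane("scene",f([(275,472),(440,430),(206,356)]),.0076)[:,:2]*1000;S=plane("scene",f([(263,492),(462,445),(189,360)]),.003)[:,:2]*1000
print(F.round(1),S.round(1));
for Q in(F,S): e=Q[1]-Q[0];g=Q[2]-Q[0];print(np.linalg.norm(e).round(1),np.linalg.norm(g).round(1),np.degrees(np.arctan2(e[1],e[0])).round(1),"ctr(diag)",((Q[1]+Q[2])/2).round(1))
```

```text
[[637.5  51.3]
 [645.3 101.8]
 [585.7  59.1]] [[638.8  46.8]
 [649.6 106.9]
 [580.3  56.5]]
51.0 52.4 81.2 ctr(diag) [615.5  80.4]
61.0 59.3 79.8 ctr(diag) [614.9  81.7]
```

Within about 1.3 mm and 1.5°. Set it down.

```bash
python3 -m pendant '{"offset":[[0,0.01,0],[0,0.018,0.003],[0,0.02,0.003],[0,0.02,0.003]],"turn":[[0,0,0],[0,0,0],[0,0,0],[0,0,0]]}'; python3 -m pendant '{"offset":[[0,0.008,0],[0,0.008,0]],"turn":[[0,0,0],[0,0,0]]}'
```

```text
clock: 29.7
position: [0.614, 0.0826, 0.0307]
ee_rot: [-0.704, 0.053, -0.054, 0.706]
ft_force: [0.8, 1.1, -1.8]
grip_width: 0.533
clock: 29.95
position: [0.6142, 0.0828, 0.0303]
ee_rot: [-0.705, 0.053, -0.054, 0.706]
ft_force: [-4.6, -1.0, 9.2]
grip_width: 0.534
```

```bash
python3 -m pendant '{"offset":[[0,-0.004,0],[0,-0.004,0],[0,-0.004,0],[0,-0.004,0],[0,-0.004,0],[0,-0.2,0],[0,-0.4,0],[0,-0.6,0],[-0.4,-0.6,-0.1],[-0.8,-0.55,-0.3],[-0.8,-0.5,-0.3],[-0.8,-0.5,-0.3]],"turn":[[0,0,0],[0,0,0],[0,0,0],[0,0,0],[0,0,0],[0,0,0],[0,0,0],[0,0,0],[0,-0.2,0],[0,-0.4,0],[0,-0.6,0],[0,-0.8,0]]}' 85; python3 go.py .437,.0125,.09,74.3
```

```text
clock: 31.45
position: [0.4432, 0.0452, 0.1285]
ee_rot: [0.688, 0.167, -0.169, -0.686]
ft_force: [1.4, 0.1, 0.5]
grip_width: 0.852
at [0.4432 0.0452 0.1285] yaw 27.5 y-axis [-0.002 -0.004 -1.   ] j [ 0.91  0.16 -1.16  1.99  0.16  1.09  0.16] w 0.852 t 31.45 F [1.4 0.1 0.5]
.437,.0125,.09,74.3 offset [-0.102  0.193 -0.13 ] turn [ 1.00e-03 -1.04e+00 -6.00e-03]
```

```bash
python3 -m pendant '{"offset":[[-0.1,0.1,-0.13],[-0.1,0.15,-0.13],[-0.1,0.19,-0.13],[-0.1,0.19,-0.13],[-0.1,0.19,-0.13]],"turn":[[0,-1,0],[0,-1,0],[0,-1,0],[0,-1,0],[0,-1,0]]}'; python3 go.py .437,.0125,.04,74.3 .437,.0125,.006,74.3
python3 - <<'E'
from h import *
a,d=manip.camera("top");b=manip.camera("scene")[0];cv2.imwrite("t2.png",a[...,::-1]);np.save("t2.npy",d)
cv2.imwrite("pics/p11.png",np.hstack([cv2.resize(a[130:330,160:360],(400,400)),cv2.resize(b[180:340,220:380],(400,400))])[...,::-1])
E
```

```text
clock: 32.08
position: [0.4374, 0.0129, 0.0906]
ee_rot: [0.57, 0.417, -0.42, -0.57]
ft_force: [0.0, -0.5, -1.4]
grip_width: 0.85
at [0.4374 0.0129 0.0906] yaw 72.6 y-axis [-0.002 -0.003 -1.   ] j [ 1.03  0.25 -1.24  2.05  0.28  1.03  0.91] w 0.85 t 32.08 F [ 0.  -0.5 -1.4]
.437,.0125,.04,74.3 offset [-0.001  0.253  0.001] turn [-0.002 -0.039 -0.005]
.437,.0125,.006,74.3 offset [-0.001  0.423  0.001] turn [-0.002 -0.039 -0.005]
```

View pics/p11.png

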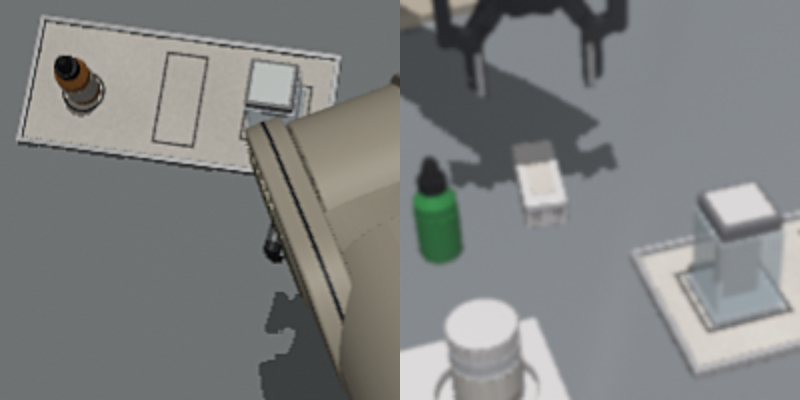

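Bottle and staining jar stand in place (about 82,88 and 272,90 in the top crop); the mailer is clear, between the open jaws. Descend and grip.

```bash
python3 -m pendant '{"offset":[[0,0.1,0],[0,0.25,0],[0,0.38,0],[0,0.43,0],[0,0.43,0],[0,0.43,0]],"turn":[[0,-0.04,0],[0,-0.04,0],[0,-0.04,0],[0,-0.04,0],[0,-0.04,0],[0,-0.04,0]]}'; python3 go.py .437,.0125,.005,74.3;python3 -m pendant '{"offset":[[0,0,0],[0,0,0],[0,0,0],[0,0,0],[0,0,0],[0,0,0]],"turn":[[0,0,0],[0,0,0],[0,0,0],[0,0,0],[0,0,0],[0,0,0]]}' 0 30
```

```text
clock: 32.92
position: [0.438, 0.0125, 0.0056]
ee_rot: [0.565, 0.425, -0.427, -0.563]
ft_force: [-0.3, -0.2, -0.1]
grip_width: 0.85
at [0.438  0.0125 0.0056] yaw 74.1 y-axis [-0.001 -0.004 -1.   ] j [ 0.85  0.42 -1.09  2.11  0.49  0.89  0.77] w 0.85 t 32.92 F [-0.3 -0.2 -0.1]
.437,.0125,.005,74.3 offset [-0.001  0.003  0.005] turn [ 0.    -0.004 -0.005]
clock: 33.67
position: [0.4384, 0.0124, 0.0061]
ee_rot: [0.565, 0.425, -0.427, -0.563]
ft_force: [-1.0, -1.3, 7.0]
grip_width: 0.365
```

```bash
python3 -m pendant '{"offset":[[0,-0.1,0],[0,-0.3,0],[0,-0.5,0],[0,-0.65,0],[0,-0.65,0]],"turn":[[0,0,0],[0,0,0],[0,0,0],[0,0,0],[0,0,0]]}'; python3 go.py .53,.17,.13,81 .628,.1758,.13,81.5
```

```text
clock: 34.3
position: [0.4396, 0.0126, 0.1377]
ee_rot: [0.567, 0.425, -0.426, -0.562]
ft_force: [0.2, -1.0, -0.5]
grip_width: 0.364
at [0.4396 0.0126 0.1377] yaw 74.1 y-axis [ 0.003 -0.006 -1.   ] j [ 1.14  0.16 -1.33  2.    0.18  1.11  1.03] w 0.364 t 34.3 F [ 0.2 -1.  -0.5]
.53,.17,.13,81 offset [ 0.881  0.035 -0.218] turn [ 0.005 -0.154 -0.007]
.628,.1758,.13,81.5 offset [ 1.044  0.036 -0.682] turn [ 0.005 -0.165 -0.007]
```

```bash
python3 -m pendant '{"offset":[[0.95,0.03,-0.4],[0.95,0.03,-0.4],[0.95,0.03,-0.4],[0.95,0.03,-0.4],[1,0.03,-0.68],[1,0.03,-0.68],[1,0.03,-0.68],[1,0.03,-0.68]],"turn":[[0.005,-0.16,-0.007],[0.005,-0.16,-0.007],[0.005,-0.16,-0.007],[0.005,-0.16,-0.007],[0.005,-0.16,-0.007],[0.005,-0.16,-0.007],[0.005,-0.16,-0.007],[0.005,-0.16,-0.007]]}'; python3 go.py .628,.1758,.03,81.5 .628,.1758,.016,81.5
```

```text
clock: 35.3
position: [0.6243, 0.1677, 0.131]
ee_rot: [0.537, 0.46, -0.461, -0.536]
ft_force: [0.2, -0.1, 0.4]
grip_width: 0.366
at [0.6243 0.1677 0.131 ] yaw 81.3 y-axis [-0.    -0.001 -1.   ] j [ 0.38  0.68 -1.05  1.48  0.6   1.33  0.71] w 0.366 t 35.3 F [ 0.2 -0.1  0.4]
.628,.1758,.03,81.5 offset [ 0.043  0.505 -0.012] turn [-0.    -0.004 -0.001]
.628,.1758,.016,81.5 offset [ 0.043  0.575 -0.012] turn [-0.    -0.004 -0.001]
```

```bash
python3 -m pendant '{"offset":[[0.043,0.1,-0.012],[0.043,0.3,-0.012],[0.043,0.45,-0.012],[0.043,0.55,-0.012],[0.043,0.58,-0.012],[0.043,0.58,-0.012]],"turn":[[0,0,0],[0,0,0],[0,0,0],[0,0,0],[0,0,0],[0,0,0]]}'; python3 go.py .628,.1758,.009,81.5
python3 - <<'E'
from h import *
b=manip.camera("scene")[0];cv2.imwrite("s3.png",b[...,::-1])
cv2.imwrite("pics/p12.png",cv2.resize(b[240:320,350:450],(800,600) and (750,600),interpolation=cv2.INTER_CUBIC)[...,::-1])
E
```

```text
clock: 36.05
position: [0.6281, 0.1761, 0.0153]
ee_rot: [0.537, 0.461, -0.461, -0.536]
ft_force: [-0.2, 0.3, -0.5]
grip_width: 0.368
at [0.6281 0.1761 0.0153] yaw 81.3 y-axis [ 0. -0. -1.] j [ 0.32  0.81 -0.96  1.55  0.7   1.16  0.64] w 0.368 t 36.05 F [-0.2  0.3 -0.5]
.628,.1758,.009,81.5 offset [-0.002  0.032  0.   ] turn [ 0.    -0.004 -0.   ]
```

View pics/p12.png

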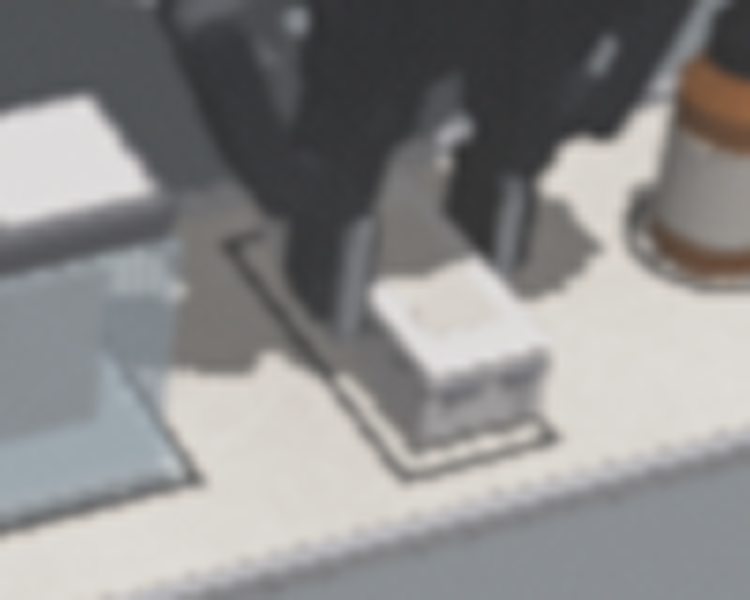

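The mailer's near end has bottom corners at about (418,447) and (542,410), and top corners at (430,382) and (548,352). The oblong's near corners are at (407,476) and (553,437).

Run:
```python
from h import *
f=lambda p:np.array(p)/7.5+[350-.43,240-.43]
O=plane("scene",f([(407,475),(553,437)]),.003)[:,:2]*1000
for nm,q,z in(("bot",[(418,447),(542,410)],.0092),("top",[(430,382),(548,352)],.0312)):
    F=plane("scene",f(q),z)[:,:2]*1000;e=F[1]-F[0]
    D=F.mean(0)-O.mean(0);a=np.radians(171.4);l=np.array([-np.cos(a),-np.sin(a)]);n=np.array([-l[1],l[0]])
    print(nm,F.round(1),np.linalg.norm(e).round(1),"end gap along long axis(+out)",(D@l).round(1),"lateral",(D@n).round(1))
print(O.round(1),np.linalg.norm(O[1]-O[0]))
```

```text
bot [[668.9 152.5]
 [672.6 185.7]] 33.3 end gap along long axis(+out) -2.5 lateral 0.6
top [[671.1 151.1]
 [675.7 181. ]] 30.3 end gap along long axis(+out) 0.5 lateral -2.1
[[670.2 149.3]
 [676.1 187.1]] 38.24915955212052
```

```bash
python3 -m pendant '{"offset":[[0.002,0,0.016],[0.002,0.015,0.016],[0.002,0.025,0.016],[0.002,0.028,0.016],[0.002,0.028,0.016]],"turn":[[0,0,0],[0,0,0],[0,0,0],[0,0,0],[0,0,0]]}';  python3 -m pendant '{"offset":[[0,0.006,0],[0,0.006,0]],"turn":[[0,0,0],[0,0,0]]}'
```

```text
clock: 36.72
position: [0.6254, 0.1771, 0.0102]
ee_rot: [0.537, 0.461, -0.461, -0.536]
ft_force: [-0.7, -0.4, -0.5]
grip_width: 0.37
clock: 36.98
position: [0.6254, 0.1771, 0.0092]
ee_rot: [0.537, 0.461, -0.46, -0.536]
ft_force: [0.1, 0.7, 3.2]
grip_width: 0.363
```

Touching. Release by opening moderately (60 %), rise and clear the view.

```bash
python3 -m pendant '{"offset":[[0,0,0],[0,0,0],[0,0,0],[0,0,0],[0,0,0],[0,-0.2,0],[0,-0.4,0],[0,-0.7,0],[-0.4,-0.7,0.4],[-0.8,-0.7,0.9],[-0.8,-0.7,0.9],[-0.8,-0.7,0.9]],"turn":[[0,0,0],[0,0,0],[0,0,0],[0,0,0],[0,0,0],[0,0,0],[0,0,0],[0,0,0],[0,0.2,0],[0,0.4,0],[0,0.4,0],[0,0.4,0]]}' 60; python3 -m pendant '{"offset":[[-0.7,0,0.2],[-0.7,0,0.2],[-0.7,0,0.2],[-0.7,0,0.2]],"turn":[[0,0.5,0],[0,0.5,0],[0,0.5,0],[0,0.5,0]]}'
python3 - <<'E'
from h import *
a,d=manip.camera("top");b=manip.camera("scene")[0];np.save("t3.npy",d);cv2.imwrite("t3.png",a[...,::-1]);cv2.imwrite("s4.png",b[...,::-1])
P=cloud("top",d)
def ax(nm,u0,v0,u1,v1,z,lo=.006):
    s=(slice(v0,v1),slice(u0,u1));vv,uu=np.nonzero(np.abs(np.nan_to_num(P[s][...,2])-z)<lo);W=plane("top",np.c_[uu+u0,vv+v0],z)
    R=cv2.minAreaRect((W[:,:2]*1000).astype(np.float32));print(nm,len(W),"mean",W.mean(0).round(4),np.round(R[0],1),np.round(R[1],1),round(R[2],1))
ax("mailer",222,145,275,215,.025);ax("stain",275,150,330,215,.083);ax("bottle",170,145,220,195,.087);ax("eyep",110,245,146,281,.048);ax("jar1",370,140,425,200,.07);ax("jar2",426,140,480,200,.07)
cv2.imwrite("pics/p13.png",np.vstack([cv2.resize(a[120:220,160:360],(600,300)),cv2.resize(b[220:320,310:510],(600,300))])[...,::-1])
E
```

```text
clock: 38.48
position: [0.4382, 0.0554, 0.1532]
ee_rot: [-0.601, -0.374, 0.371, 0.602]
ft_force: [0.8, -0.9, 2.4]
grip_width: 0.602
clock: 38.98
position: [0.3378, -0.0549, 0.1524]
ee_rot: [0.664, 0.246, -0.244, -0.663]
ft_force: [1.2, -0.3, 0.2]
grip_width: 0.598
mailer 732 mean [0.6197 0.1798 0.025 ] [619.6 179.6] [33.1 87.4] 81.2
stain 594 mean [0.6103 0.0839 0.083 ] [610.1  84. ] [44.1 45.9] 81.8
bottle 39 mean [0.6317 0.2692 0.087 ] [631.9 269. ] [11.4 10.6] 2.0
eyep 276 mean [0.4558 0.3885 0.048 ] [456.3 388. ] [34.1 30.7] 89.2
jar1 442 mean [ 0.6204 -0.1038  0.07  ] [ 620.1 -103.8] [42.1 43.7] 89.3
jar2 443 mean [ 0.6076 -0.2024  0.07  ] [ 607.4 -202. ] [42.2 44.5] 44.0
```

View pics/p13.png

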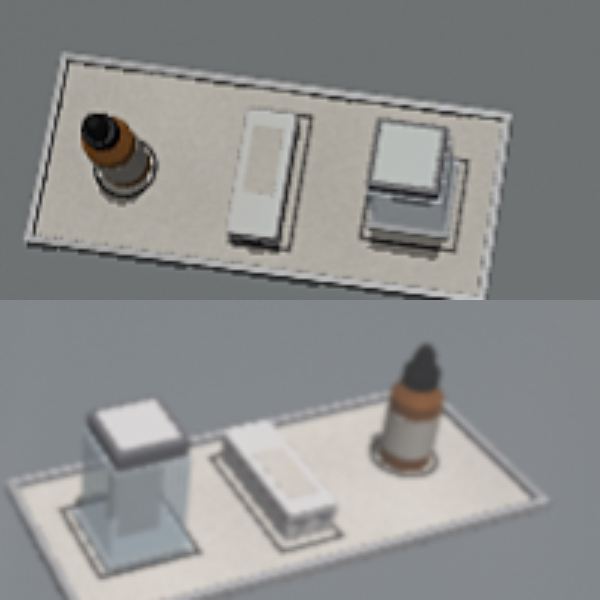

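Run:
```python
from h import *
from scipy.optimize import least_squares
b,d=manip.camera("scene");P=cloud("scene",d)
c0=np.array([.6366,.2695])
Q=P.reshape(-1,3);k=(np.hypot(*(Q[:,:2]-c0).T)<.022)&(Q[:,2]>.010)&(Q[:,2]<.045);q=Q[k][:,:2]
r=least_squares(lambda c:np.hypot(*(q-c).T)-.016,c0,loss="soft_l1",f_scale=.001);print("bottle scene depth circle",len(q),r.x.round(4),"circle .6368 .2695")
g=b.max(2).astype(int)
a,dt=manip.camera("top");T=cloud("top",dt).reshape(-1,3)
for lo,hi,rad in((.010,.045,.016),(.055,.068,.011)):
    c1=np.array([.632,.270]);k=(np.hypot(*(T[:,:2]-c1).T)<.022)&(T[:,2]>lo)&(T[:,2]<hi);q=T[k][:,:2]
    r=least_squares(lambda c:np.hypot(*(q-c).T)-rad,c1,loss="soft_l1",f_scale=.001);print("bottle top depth",len(q),r.x.round(4),"circle .6324 .2719")
# scene mailer: near-end + sides from the top face by brightness
s=(slice(230,320),slice(370,440));m=(np.abs(P[s][...,2]-.0245)<.004).astype(np.uint8)
n,l,st,_=cv2.connectedComponentsWithStats(m);kk=1+st[1:,4].argmax();vv,uu=np.nonzero(l==kk);W=plane("scene",np.c_[uu+370,vv+230],.025)
R=cv2.minAreaRect((W[:,:2]*1000).astype(np.float32));print("mailer scene",np.round(R[0],1),np.round(R[1],1),round(R[2],1),"oblong 628.5 174.4")
```

```text
bottle scene depth circle 269 [0.6383 0.2691] circle .6368 .2695
bottle top depth 126 [0.6338 0.271 ] circle .6324 .2719
bottle top depth 88 [0.6333 0.2701] circle .6324 .2719
mailer scene [629.1 175.1] [34.2 87.8] 81.2 oblong 628.5 174.4
```

Run:
```python
from h import *
a=cv2.imread("t3.png");b=cv2.imread("s4.png")
A=cv2.resize(a[145:210,225:275],None,fx=8,fy=9,interpolation=cv2.INTER_CUBIC);B=cv2.resize(b[262:407-100,378:430],(400,346),interpolation=cv2.INTER_CUBIC)
H=max(A.shape[0],B.shape[0]);pad=lambda x:cv2.copyMakeBorder(x,0,H-x.shape[0],0,0,0)
print(A.shape,B.shape);cv2.imwrite("pics/p14.png",np.hstack([pad(A),pad(B)]))
```

```text
(585, 400, 3) (346, 400, 3)
```

View pics/p14.png

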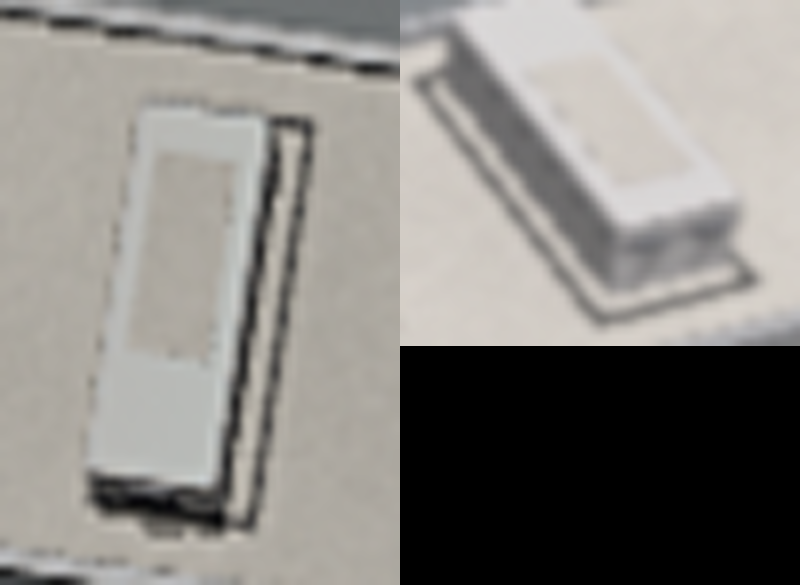

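The mailer lies parallel inside the oblong. Near-corner pixels: scene crop, mailer (610,290) and (735,245), outline (603,322) and (755,278); top crop, mailer base (225,520), outline (250,527).

Run:
```python
from h import *
a=np.radians(-8.6);l=np.array([np.cos(a),np.sin(a)]);n=np.array([-l[1],l[0]]);M=np.c_[l,n]
f=lambda p:(np.array(p)-[400,0]+.5)/7.69+[378-.5,262-.5]
S=lambda p:plane("scene",f(p),.003)[:,:2]*1000@M
O=S([(603,322),(755,278),(425,80)]);m=S([(610,290),(735,245),(448,62)])
print("scene outline",O.round(1),"mailer",m.round(1))
T=lambda p:plane("top",(np.array(p)+.5)/[8,9]+[225-.5,145-.5],.003)[:,:2]*1000@M
print("top outline",T([(250,527),(308,122)]).round(1),"mailer",T([(225,520),(275,122)]).round(1))
```

```text
scene outline [[641.6 247.4]
 [640.5 286.9]
 [550.5 248.8]] mailer [[632.8 254. ]
 [629.2 288.5]
 [546.1 257.3]]
top outline [[544.7 249.1]
 [637.4 249.7]] mailer [[545.4 255.3]
 [636.2 257.8]]
```

Both views agree that the mailer sits about 5 mm too far toward −x along its length, and 2–2.5 mm too far to +y. I'll regrip it and shift it.

```bash
python3 go.py .48,.12,.15,81.3 .6254,.1771,.13,81.3
```

```text
at [ 0.3407 -0.0512  0.1526] yaw 41.2 y-axis [ 0.003  0.004 -1.   ] j [ 1.25 -0.36 -1.01  2.19 -0.34  1.17  1.12] w 0.601 t 39.17 F [-0.1  1.2 -0.4]
.48,.12,.15,81.3 offset [1.088 0.018 0.186] turn [ 0.001 -0.892  0.006]
.6254,.1771,.13,81.3 offset [ 1.822  0.122 -0.078] turn [ 0.001 -0.892  0.006]
```

```bash
python3 -m pendant '{"offset":[[1,0.02,0.1],[1,0.02,0.1],[1,0.02,0.1],[1,0.02,0.1],[1,0.02,0.1],[1,0.02,0.1]],"turn":[[0,-0.89,0],[0,-0.89,0],[0,-0.89,0],[0,-0.89,0],[0,-0.89,0],[0,-0.89,0]]}'; python3 go.py .6254,.1771,.13,81.3 .6254,.1771,.0105,81.3
```

```text
clock: 39.92
position: [0.4786, 0.0991, 0.1495]
ee_rot: [-0.534, -0.464, 0.459, 0.538]
ft_force: [-0.2, -0.9, 0.8]
grip_width: 0.602
at [0.4786 0.0991 0.1495] yaw 81.5 y-axis [ 0.002  0.009 -1.   ] j [ 0.88  0.38 -1.35  1.87  0.39  1.2   0.83] w 0.602 t 39.92 F [-0.2 -0.9  0.8]
.6254,.1771,.13,81.3 offset [ 0.493  0.103 -0.668] turn [0.001 0.005 0.012]
.6254,.1771,.0105,81.3 offset [ 0.487  0.701 -0.668] turn [0.001 0.005 0.012]
```

```bash
python3 -m pendant '{"offset":[[0.49,0.05,-0.668],[0.49,0.05,-0.668],[0.49,0.05,-0.668],[0.49,0.05,-0.668],[0.49,0.1,-0.668],[0.49,0.1,-0.668]],"turn":[[0,0,0.012],[0,0,0.012],[0,0,0.012],[0,0,0.012],[0,0,0.012],[0,0,0.012]]}'; python3 go.py .6254,.1771,.0105,81.3
```

```text
clock: 40.67
position: [0.6244, 0.1749, 0.13]
ee_rot: [0.536, 0.461, -0.462, -0.536]
ft_force: [0.6, 0.3, 0.2]
grip_width: 0.6
at [0.6244 0.1749 0.13  ] yaw 81.4 y-axis [ 0.    -0.001 -1.   ] j [ 0.38  0.7  -1.08  1.47  0.63  1.34  0.68] w 0.6 t 40.67 F [0.6 0.3 0.2]
.6254,.1771,.0105,81.3 offset [ 0.012  0.597 -0.003] turn [ 0.     0.003 -0.001]
```

```bash
python3 -m pendant '{"offset":[[0.012,0.15,-0.003],[0.012,0.35,-0.003],[0.012,0.5,-0.003],[0.012,0.58,-0.003],[0.012,0.6,-0.003],[0.012,0.6,-0.003]],"turn":[[0,0,0],[0,0,0],[0,0,0],[0,0,0],[0,0,0],[0,0,0]]}';  python3 -m pendant '{"offset":[[0,0,0],[0,0,0],[0,0,0],[0,0,0],[0,0,0],[0,-0.03,0],[0,-0.03,0]],"turn":[[0,0,0],[0,0,0],[0,0,0],[0,0,0],[0,0,0],[0,0,0],[0,0,0]]}' 0 30; python3 go.py .630,.1745,.01,81.4
```

```text
clock: 41.42
position: [0.6258, 0.1771, 0.0111]
ee_rot: [0.536, 0.461, -0.461, -0.536]
ft_force: [0.1, 0.3, 0.6]
grip_width: 0.602
clock: 42.3
position: [0.626, 0.1772, 0.0177]
ee_rot: [0.537, 0.462, -0.461, -0.535]
ft_force: [-0.3, -0.3, -0.2]
grip_width: 0.365
at [0.626  0.1772 0.0177] yaw 81.4 y-axis [ 0.002 -0.001 -1.   ] j [ 0.34  0.82 -0.99  1.55  0.73  1.17  0.62] w 0.365 t 42.3 F [-0.3 -0.3 -0.2]
.630,.1745,.01,81.4 offset [-0.01   0.039 -0.022] turn [ 0.003  0.    -0.   ]
```

```bash
python3 -m pendant '{"offset":[[-0.011,0,-0.024],[-0.011,0.015,-0.024],[-0.011,0.028,-0.024],[-0.011,0.033,-0.024],[-0.011,0.033,-0.024]],"turn":[[0.003,0,0],[0.003,0,0],[0.003,0,0],[0.003,0,0],[0.003,0,0]]}'; python3 -m pendant '{"offset":[[0,0.005,0],[0,0.005,0]],"turn":[[0,0,0],[0,0,0]]}'
```

```text
clock: 42.92
position: [0.6305, 0.1741, 0.0125]
ee_rot: [0.536, 0.461, -0.461, -0.536]
ft_force: [-6.5, -5.1, 16.4]
grip_width: 0.365
clock: 43.18
position: [0.6305, 0.1741, 0.0125]
ee_rot: [0.537, 0.461, -0.462, -0.536]
ft_force: [-5.3, -2.1, 12.3]
grip_width: 0.363
```

```bash
python3 -m pendant '{"offset":[[0,0,0],[0,0,0],[0,0,0],[0,0,0],[0,0,0],[0,-0.2,0],[0,-0.4,0],[0,-0.7,0],[-0.4,-0.7,0.4],[-0.8,-0.7,0.9],[-0.8,-0.7,0.9],[-0.8,-0.7,0.9]],"turn":[[0,0,0],[0,0,0],[0,0,0],[0,0,0],[0,0,0],[0,0,0],[0,0,0],[0,0,0],[0,0.2,0],[0,0.4,0],[0,0.4,0],[0,0.4,0]]}' 60; python3 -m pendant '{"offset":[[-0.7,0,0.2],[-0.7,0,0.2],[-0.7,0,0.2],[-0.7,0,0.2]],"turn":[[0,0.5,0],[0,0.5,0],[0,0.5,0],[0,0.5,0]]}'
python3 - <<'E'
from h import *
a,d=manip.camera("top");b,ds=manip.camera("scene");P=cloud("top",d);S=cloud("scene",ds)
def ax(nm,u0,v0,u1,v1,z,P=P,c="top"):
    s=(slice(v0,v1),slice(u0,u1));vv,uu=np.nonzero(np.abs(np.nan_to_num(P[s][...,2])-z)<(.006 if c=="top" else .004));W=plane(c,np.c_[uu+u0,vv+v0],z)
    R=cv2.minAreaRect((W[:,:2]*1000).astype(np.float32));print(nm,c,np.round(R[0],1),np.round(R[1],1),round(R[2],1))
ax("mailer",222,145,275,215,.025);ax("stain",275,150,330,215,.083);ax("bottle",170,145,220,195,.087);ax("eyep",110,245,146,281,.048);ax("jar1",370,140,425,200,.07);ax("jar2",426,140,480,200,.07)
ax("mailer",378,240,430,307,.0245,S,"scene")
# dark outline px visible round the mailer, in the top view, in the oblong frame (mm)
g=cv2.cvtColor(a,7)
l=np.array([np.cos(np.radians(-8.6)),np.sin(np.radians(-8.6))]);M=np.c_[l,[-l[1],l[0]]]
for z,nm in((.003,"paper"),):
    v,u=np.mgrid[145:215,225:275];W=((plane("top",np.c_[u.ravel(),v.ravel()],z)[:,:2]*1000-[624.4,177.5])@M)
    for nme,sel,ix in(("across @long 0",np.abs(W[:,0])<15,1),("along @lat 0",np.abs(W[:,1])<8,0)):
        x=W[sel,ix];y=g[145:215,225:275].ravel()[sel];bins=np.arange(-56,57,2) if ix==0 else np.arange(-32,33,2)
        k=np.digitize(x,bins);print(nme,[(int(bins[i-1]+1),int(y[k==i].mean())) for i in range(1,len(bins)) if (k==i).any() and abs(bins[i-1])>(10 if ix else 34)])
E
```

```text
clock: 44.68
position: [0.4469, 0.054, 0.1578]
ee_rot: [-0.601, -0.374, 0.371, 0.601]
ft_force: [0.1, -0.3, 1.7]
grip_width: 0.601
clock: 45.18
position: [0.3462, -0.0575, 0.1572]
ee_rot: [0.664, 0.246, -0.244, -0.662]
ft_force: [0.9, 0.1, 0.2]
grip_width: 0.599
mailer top [623.8 176.9] [32.8 87.3] 81.3
stain top [610.3  84. ] [44.1 45.4] 81.5
bottle top [631.9 269. ] [11.4 10.6] 2.0
eyep top [456.3 388.1] [33.9 30.7] 89.2
jar1 top [ 620.1 -103.8] [42.1 43.7] 89.3
jar2 top [ 607.8 -202.6] [42.4 42.9] 53.6
mailer scene [632.  172.9] [34.4 86.1] 81.1
across @long 0 [(-31, 165), (-29, 166), (-27, 167), (-25, 169), (-23, 163), (-21, 109), (-19, 115), (-17, 155), (-15, 69), (-13, 97), (-11, 174), (13, 173), (15, 180), (17, 186), (19, 174), (21, 140), (23, 171), (25, 170), (27, 170), (29, 170), (31, 169)]
along @lat 0 [(-55, 173), (-53, 172), (-51, 174), (-49, 181), (-47, 124), (-45, 57), (-43, 97), (-41, 99), (-39, 53), (-37, 80), (-35, 97), (37, 166), (39, 169), (41, 182), (43, 185), (45, 184), (47, 184), (49, 186), (51, 161), (53, 163), (55, 171)]
```

```bash
python3 -c "
from workcell import manip
print(manip.hand_in())"
```

```text
the job is handed in; nothing more can be done
None
```

The bench is set up and handed in at about 45 s. Both jars stand in the rack, one in each well, and the bottle, staining jar and mailer are each on their own outline. The hand-in gives no verdict.

**How it went:** everything was set down until the wrist felt contact, then let go. My first placing of the mailer was about 5 mm off along its length, so I regripped it and shifted it.

**Last checks:**

| Item | Result |
|---|---|
| Specimen jars | Upright; tops within about 4 mm of the well centres |
| Staining jar | About 1 mm off centre, angle within 0.5° |
| Mailer | About 1 mm off by the top camera and about 2 mm by the scene camera (after allowing about 2 mm for its known bias), angle within 0.5° |
| Bottle | About 1.5 mm off centre, from fitting its body in both views |
| Eyepiece | Not disturbed (same place within about 0.5 mm, the measuring noise) |

**What disagreed:**
- **Cameras:** they differed by about 4–5 mm on the bench plane, so I compared each item with its outline within one camera.
- **Bottle teat:** by the tip of its teat, the top camera put the bottle nearly 3 mm off in y. The body fit did not bear that out, so I left the bottle where it was.
- **First jar:** it met the well floor about 3 mm earlier than expected, with 17 N at the wrist, but stood upright in later views.

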